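# Set the casting plate on the levelling screws with a plate lifter

## Robot

A 6-joint arm with a two-finger parallel gripper is mounted at the origin on the work surface; the furniture and walls round the work are solid. World frame = base frame: x ahead of the robot, y to its left, z up, the work surface at z = 0. Lengths are in m, angles in rad, forces in N, time in s.
With the tool pointing down it reaches from about 0.35 to 0.975 m from the base axis. Payload 4.9 kg.
Tool frame: the origin (TCP) lies midway between the tips of the shut fingers; the grasp point (between the pads) lies 19 mm behind it; z points along the fingers, y is the direction in which the jaws open and shut (so a half turn about z gives the same grasp; the last joint's range is limited). The gripper opens to 85 mm and grips with 20 to 120 N. Pads are 22 mm wide; open, the fingers measure 114 mm over their backs; the gripper's body (76 mm by 85 mm) begins 54 mm behind the grasp point. The pads swing forward as they close: fully open they stand 13 mm farther back than shut.
Start: joints at [1.102, 0.053, 1.613, -0, 1.476, -0.119], TCP at [0.214, 0.587, 0.205] pointing down, gripper open.
Joint ranges: [-3.01, 3.01], [-1.01, 2.22], [0.06, 2.58], [-1.02, 4.17], [0.09, 2.62], [-3.14, 3.14]. Speed limits (rad/s): [2.57, 2.57, 3.14, 3.14, 3.14, 3.14].

## Interface

Orientations are given as a unit quaternion [w, x, y, z].
In Python, from plant import state, grab_frame, camera_params, job_done, boxes_of gives the robot as it stands.
- The arm moves only by the tool step_arm, never from a script. Its argument "steps" is a list of rows, each a list of 4 numbers: the shift along the tool's x, y, z in mm, then the turn about the tool's z in degrees. A call has 1 to 8 rows; each row shifts and turns the pose as measured when the row begins, along the tool's axes as they then stand; what a row does not reach is not made up. A row lasts 1/10 s, in which the tool goes at most 50 mm and 8.59 degrees, less where a joint would pass 70% of its speed; a pose out of reach is approached as far as the arm can. A call is refused whole if a number of a shift passes 50 or a number of a turn 8.59, either way. A call with a gripper value outside its range is refused whole. "claw" is the opening in per cent of the stroke, from 0 (shut) to 100 (fully open), set as the call begins (left out, the last holds). The fingers move at their own pace and stop on an object; the grip force is fixed at half the most. Time passes only in rows, so rows that do not move let the fingers close. It gives the time, the measured TCP pose, the force and the opening at its end, in the units of the state.
- state(): the state, without advancing time (a new reading comes with each control period).
- grab_frame(name): name is "scene" or "top" or "wrist"; returns (picture, depth): 400x640x3 uint8, red, green, blue; 400x640 float32, m along the optical axis (not along the pixel's ray), 0 where there is no reading.
- camera_params(name): a dict with "mtx" (3x3 intrinsics, pixels), "k1" (the pictures are not rectified: a ray, as slopes to the right and down, at radius r is drawn at 1 + k1 r^2 times it, then the intrinsics apply), "extrinsics" (4x4, takes a point from camera to world coordinates); the wrist camera has in their place "T_tool_cam" (4x4, takes a point from camera to tool coordinates, whose origin is the TCP and whose axes are the flange's). Camera axes: x right, y down, z forward; pixel columns grow to the right and rows downward; lengths in m; the calibration is good to about 2 mm. A picture is of the moment at which its call begins: read the wrist's pose just before it. camera_params takes no time and is no camera call.
- job_done(): hands the job in, once; it reports no verdict.
Trained networks look in the newest picture that a camera, given by its name, has taken for a name from the list of things; names that differ only in an ending like _2 or _b are one class to them, and where a whole thing is asked for, a point or a joint stands for the part that bears it (a point fixed in the world has none). Each returns a list of dicts, best first, with "p" (0 to 1); they miss things now and then, are a little off and sometimes report something else, mostly with a low value. They report only what shows in the picture. A call takes as long as a camera call.
- boxes_of(camera, label): "box" ([left, top, width, height] in pixels, round what is visible of it).
The state is a dict: "time": time; "joint_pos": joint angles; "joint_vel": joint speeds; "joint_efforts": joint torques, N m; "tool_pos": TCP position; "tool_rot": TCP orientation; "contact_force": force on the tool from outside, world axes, zero at the start; "ft_torque": the same for the moment, N m; "gripper_width": opening from 0.0 (shut) to 1.0 (fully open).
Only numpy, scipy, OpenCV 4.12 (cv2) and the standard library are available. Lean on these libraries where they do the work, as an engineer would, in place of code of your own. Each camera call takes 0.05 s, during which the arm holds its last target. There are 200 camera calls.

## Task

The clean glass casting plate lies flat in the low steel drying tray. Dip the plate lifter's blade, tilted, into the space in front of the glass and work it under until the glass, stopped by the tray's far wall, meets the blade's heel, without forcing it; lift the plate out and set it down gently, centred and square, on the three round-headed screws of the levelling stand, then leave the lifter standing flat on its blade on the open bench. The gripper must never touch the glass, the plate must not be tipped steeply or dropped, and the cup, tube and beaker standing about must not be knocked.

Things in the scene. Friction and masses are not known exactly. Their poses are not given: they have to be found in the camera images.
- plate: square slab of pale frosted glass, 104 x 104 x 6 mm, 160 g, half-round edges. Origin: centre of underside; z up, x away from the robot along a side. It lies loose on the 3 mm floor of a fixed steel tray: inside 176 (x) x 124 mm, walls 4 mm, rim 16 mm above the bench, heading within 3 degrees. The tray's place is not measured: near wall 44 to 70 mm before the plate, far wall 2 to 28 mm behind
- lifter: hand tool, 160 g: thin polished steel blade, 12 mm high upturned heel, cranked neck, black straight handle. Origin: underside of the blade at the heel, mid-width; x to the blade's tip, z up. Blade x = 0 to 70 mm, 54 mm wide (y), underside flat at z = 0, top sloping from z = 2.8 mm at the heel to 0.8 mm at the tip. Heel wall x = -3 to 0. It stands by itself on its blade
- lifter_grip (a point): centre of the lifter's handle, at x = -64, z = 57 mm in the lifter's frame, same axes. The handle runs along x from -111 to -21 mm, 16 mm wide (y), z = 47 to 67 mm; the 22 mm wide neck leans back from the heel's foot to its front end
- lifter_tip (a point): middle of the blade's front edge, at its underside: x = 70 mm, z = 0 in the lifter's frame
- stand: levelling stand, fixed: grey base 112 x 112 mm, top at z = 12 mm, three upright screws with brass nuts and 15 mm round heads whose tops are at z = 50 mm. Origin: centre of the underside, x away from the robot. Heads at x = -37, y = -42 and +42 mm, and at x = 37, y = 0: the blade passes between the near two from the near (-x) side and ends short of the far one
- stand_top (a point): point over the middle of the stand at the height of the heads' tops, z = 50 mm: where the centre of the plate's underside should come to rest
- specimen_cup: small capped specimen cup, 38 mm diameter, 58 mm high, standing loose between the mixer and the work; bystander. Origin: centre of its underside
- conical: capped conical tube lying loose on the bench beside the mixer, 121 mm long, 35 mm high; bystander
- beaker: small empty beaker, 46 mm diameter, 58 mm high, standing loose in front of the mixer; bystander. Origin: centre of its underside

How it is judged:
By the outcome, as a careful person would: the job done as asked, in the order asked, and still so for the second after the job is handed in, with the robot touching nothing.
It also fails if it takes over 69 s, if anything falls off the work surface, if the arm or the gripper's body presses on something with over 40 N, if the wrist force passes 120 N, or if a joint passes its speed limit or range.

## Working session

There is one attempt and no reset: what is moved stays moved. The work goes in short steps, Python scripts to look and compute and a tool call to move; the robot and the scene stay as the last step left them, time stands still between calls to the robot, and variables do not carry over. Pictures are saved under pics/ and viewed, about 8 in all and at most 12, crops included, and the job is handed in when it is done.

Besides the shell and the picture viewer there is one more tool, called after "Emit:" as a command line: name --pt "numbers of a row" for each row, then --argument value for the rest. step_arm: Moves the arm, as the interface text tells. Its arguments: {"type":"object","properties":{"steps":{"type":"array"},"claw":{"type":"number"}},"required":["steps"]}

```bash
mkdir -p pics
cat > h.py <<'E'
import numpy as np, cv2
from scipy.spatial.transform import Rotation as R
from plant import state, grab_frame, camera_params, job_done, boxes_of
np.set_printoptions(precision=4,suppress=True)
def T_tool(s):
    q=s["tool_rot"];T=np.eye(4);T[:3,:3]=R.from_quat([q[1],q[2],q[3],q[0]]).as_matrix();T[:3,3]=s["tool_pos"];return T
def grab(name):
    s=state();im,d=grab_frame(name);c=camera_params(name)
    E=np.array(c["extrinsics"]) if "extrinsics" in c else T_tool(s)@np.array(c["T_tool_cam"])
    return im,d,np.array(c["mtx"]),c["k1"],E,s
def rays(uv,K,k1):
    uv=np.asarray(uv,float).reshape(-1,2)
    p=np.c_[(uv[:,0]-K[0,2])/K[0,0],(uv[:,1]-K[1,2])/K[1,1]]
    q=p.copy()
    for _ in range(10): q=p/(1+k1*(q**2).sum(1,keepdims=True))
    return np.c_[q,np.ones(len(q))]
def on_z(uv,z,K,k1,E):
    r=rays(uv,K,k1)@E[:3,:3].T; o=E[:3,3]
    return o+r*((z-o[2])/r[:,2])[:,None]
def cloud(d,K,k1,E):
    h,w=d.shape;v,u=np.mgrid[:h,:w]
    r=rays(np.c_[u.ravel(),v.ravel()],K,k1)*d.reshape(-1,1)
    return (r@E[:3,:3].T+E[:3,3]).reshape(h,w,3)
def proj(P,K,k1,E):
    p=(np.atleast_2d(P)-E[:3,3])@E[:3,:3];q=p[:,:2]/p[:,2:];q=q*(1+k1*(q**2).sum(1,keepdims=True))
    return q@np.diag([K[0,0],K[1,1]])+K[:2,2]
def save(name,im): cv2.imwrite("pics/"+name+".png",im[:,:,::-1])
E
python3 - <<'E'
from h import *
for n in ["top","scene"]:
    im,d,K,k1,E,s=grab(n); save(n+"0",im); np.savez("/tmp/"+n,im=im,d=d,K=K,k1=k1,E=E)
    print(n,K[0,0],k1,E)
    P=cloud(d,K,k1,E)
    for l in ["plate","lifter","stand","specimen_cup","conical","beaker"]:
        for b in boxes_of(n,l)[:2]:
            x,y,w,h=b["box"];u,v=int(x+w/2),int(y+h/2);print(l,round(b["p"],2),np.round(b["box"]),P[min(v,399),min(u,639)])
print(s["tool_rot"],s["contact_force"],s["time"])
E
```

```text
top 490.3148957478294 -0.07217089674696205 [[ 0.0135 -0.9956  0.093   0.3851]
 [-0.9999 -0.0138 -0.0027 -0.0045]
 [ 0.004  -0.0929 -0.9957  1.4015]
 [ 0.      0.      0.      1.    ]]
plate 0.64 [200. 146.  38.  39.] [0.6033 0.2683 0.0111]
lifter 0.6 [316. 220.  64.  19.] [ 0.424  -0.1006  0.0504]
stand 0.95 [390. 143.  39.  41.] [ 0.6157 -0.2793  0.0181]
stand 0.58 [317. 222.  69.  18.] [ 0.4208 -0.1075  0.0684]
specimen_cup 0.73 [256. 206.  16.  15.] [0.4642 0.1333 0.0607]
specimen_cup 0.63 [201. 148.  39.  36.] [0.6008 0.2657 0.0089]
conical 0.72 [258. 185.  44.  10.] [0.5316 0.093  0.0291]
beaker 0.79 [284. 220.  12.  10.] [0.4372 0.0613 0.0072]
beaker 0.18 [202. 146.  39.  37.] [0.6069 0.2633 0.0074]
scene 509.6586197960241 0.01830075554971714 [[ 0.4754 -0.3898  0.7887 -0.4291]
 [-0.8798 -0.214   0.4245 -0.5245]
 [ 0.0033 -0.8957 -0.4447  0.6295]
 [ 0.      0.      0.      1.    ]]
plate 0.95 [218. 189.  50.  25.] [0.5987 0.2652 0.0077]
lifter 0.74 [291. 243.  78.  33.] [ 0.462  -0.0803 -0.0016]
stand 0.91 [409. 226.  58.  41.] [ 0.6053 -0.2867  0.0173]
specimen_cup 0.78 [247. 214.  13.  27.] [0.4559 0.1275 0.0303]
specimen_cup 0.34 [410. 224.  55.  41.] [ 0.6182 -0.2855  0.0156]
conical 0.73 [264. 218.  42.  18.] [0.5191 0.0785 0.0156]
beaker 0.95 [265. 224.  22.  31.] [0.4204 0.0384 0.0395]
beaker 0.23 [411. 224.  56.  44.] [ 0.6072 -0.2909  0.0175]
[-0.0001  0.174   0.9847 -0.0003] [ 0.7588 -0.5386 -0.0108] 0.35
```

View pics/top0.png

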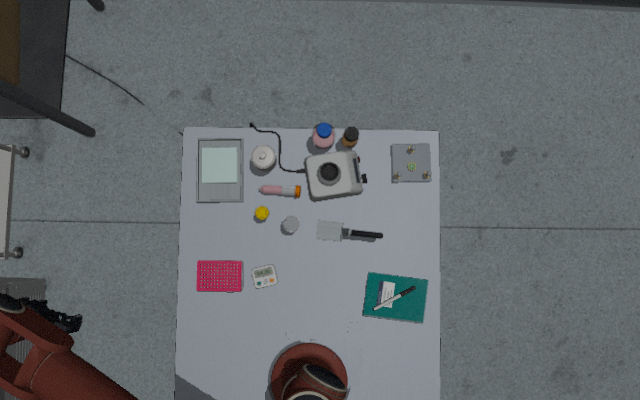

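View pics/scene0.png

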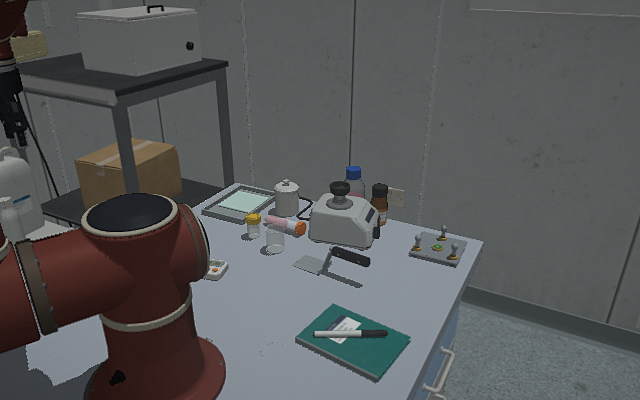

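Run:
```python
from h import *
c=camera_params("wrist");print(np.array(c["T_tool_cam"]),c["mtx"][0][0],c["k1"])
T=T_tool(state());print(T)
print("to tray view [.50,.265,.36]",1000*T[:3,:3].T@(np.array([.50,.265,.36])-T[:3,3]))
z=np.load("/tmp/top.npz");P=cloud(z["d"],z["K"],z["k1"],z["E"])
im=z["im"][120:300,170:450]
cv2.imwrite("pics/c.png",cv2.resize(im,None,fx=2.8,fy=2.8,interpolation=cv2.INTER_CUBIC)[:,:,::-1])
m=P[215:245,310:390]; k=(m[...,2]>.03); print(m[k].min(0),m[k].max(0),np.median(m[k],0))
pts=[[342,224],[342,240],[317,222],[317,240]]
print(on_z(pts,0.002,z["K"],z["k1"],z["E"]))
```

```text
[[-0.0002 -0.9455 -0.3256  0.0835]
 [ 1.     -0.0001 -0.0003 -0.0001]
 [ 0.0002 -0.3256  0.9455 -0.1699]
 [ 0.      0.      0.      1.    ]] 293.03081508733874 0.013784255175038002
[[-0.9394  0.3427  0.      0.2142]
 [ 0.3427  0.9394  0.      0.5871]
 [-0.      0.     -1.      0.2045]
 [ 0.      0.      0.      1.    ]]
to tray view [.50,.265,.36] [-378.9036 -204.6917 -155.4832]
[ 0.3851 -0.1926  0.0306] [ 0.427  -0.0045  1.4015] [ 0.413  -0.1352  0.0661]
[[ 0.4394 -0.0868  0.002 ]
 [ 0.3938 -0.0872  0.002 ]
 [ 0.4441 -0.0154  0.002 ]
 [ 0.3929 -0.016   0.002 ]]
```

Emit:
step_arm --pt "0 0 -10 -8.5" --pt "0 0 -10 -8.5" --pt "0 0 0 -3" --pt "-33 -33 -10 0" --pt "-33 -33 -10 0" --pt "-33 -33 -10 0" --pt "-33 -33 -10 0" --pt "-33 -33 0 0"

```text
time: 1.5
tool_pos: [0.3825, 0.4229, 0.2663]
tool_rot: [0.0, -0.012, 1.0, 0.0]
contact_force: [0.5, 0.9, 0.4]
gripper_width: 0.996
```

Emit:
step_arm --pt "-33 -33 0 0" --pt "-33 -33 0 0" --pt "-33 -33 0 0" --pt "-30 -30 0 0" --pt "0 0 0 0" --pt "0 0 0 0"

```text
time: 2.1
tool_pos: [0.523, 0.2868, 0.2682]
tool_rot: [0.002, -0.008, 1.0, 0.001]
contact_force: [-0.6, 0.0, -0.8]
gripper_width: 0.999
```

Run:
```python
from h import *
im,d,K,k1,E,s=grab("wrist"); save("w1",im); np.savez("/tmp/w1",im=im,d=d,K=K,k1=k1,E=E)
print(s["tool_pos"],s["tool_rot"],E)
```

```text
[0.523  0.2868 0.2682] [ 0.0022 -0.008   1.      0.0009] [[-0.0158  0.944   0.3296  0.4387]
 [ 0.9999  0.0144  0.0068  0.2848]
 [ 0.0017  0.3296 -0.9441  0.4377]
 [ 0.      0.      0.      1.    ]]
```

View pics/w1.png

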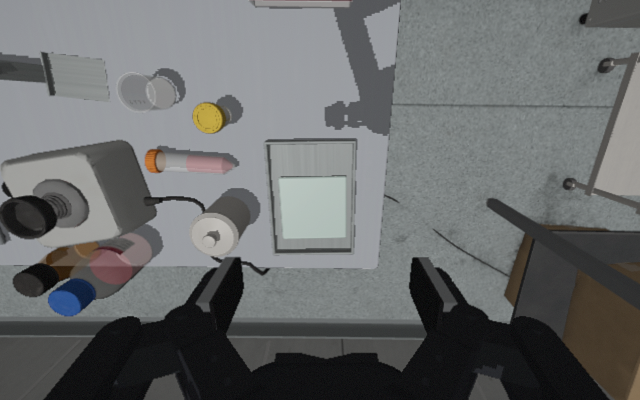

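Run:
```python
from h import *
z=np.load("/tmp/w1.npz");im,d,K,k1,E=[z[k] for k in ["im","d","K","k1","E"]]
print(im[210,310],im[160,310],im[145,310],im[141,310],im[210,340])
i=im.astype(int); m=((i[...,1]-i[...,0])>8)&(i[...,1]>150); m=m.astype(np.uint8); m[:160]=0;m[260:]=0;m[:,:260]=0;m[:,360:]=0
c=max(cv2.findContours(m,0,1)[0],key=cv2.contourArea)[:,0]
W=on_z(c,0.009,K,k1,E)[:,:2]
r=cv2.minAreaRect((W*1000).astype(np.float32));print("plate",r)
# rectified map at z=.016, 0.5mm/px
def rect(zz,x0,y0,nx,ny,s=.0005):
    gx,gy=np.meshgrid(x0+s*np.arange(nx),y0+s*np.arange(ny),indexing="ij")
    uv=proj(np.c_[gx.ravel(),gy.ravel(),np.full(gx.size,zz)],K,k1,E).astype(np.float32).reshape(nx,ny,2)
    return cv2.remap(im,uv[...,0],uv[...,1],cv2.INTER_CUBIC)
a=rect(.016,.49,.18,440,360); 
cv2.imwrite("pics/r16.png",a[::-1,::-1,::-1])
g=a[...,1].astype(int); 
print("x profile mid y=.265 (2mm)",[(round(490+k*.5),int(g[k,150:190].mean())) for k in range(0,440,4)])
print("y profile near gap x=.53-.54",[(round(180+k*.5),int(g[90:110,k].mean())) for k in range(0,360,4)])
```

```text
[179 191 186] [152 157 156] [154 158 157] [106 109 108] [176 189 184]
plate ((605.3176879882812, 267.7654113769531), (102.73274230957031, 103.5741195678711), 2.069636821746826)
x profile mid y=.265 (2mm) [(490, 157), (492, 159), (494, 149), (496, 87), (498, 70), (500, 132), (502, 140), (504, 138), (506, 157), (508, 155), (510, 155), (512, 155), (514, 155), (516, 155), (518, 155), (520, 155), (522, 155), (524, 155), (526, 155), (528, 155), (530, 155), (532, 155), (534, 155), (536, 154), (538, 154), (540, 155), (542, 154), (544, 154), (546, 154), (548, 155), (550, 128), (552, 139), (554, 184), (556, 196), (558, 195), (560, 194), (562, 194), (564, 194), (566, 194), (568, 194), (570, 194), (572, 193), (574, 193), (576, 193), (578, 193), (580, 193), (582, 192), (584, 192), (586, 192), (588, 192), (590, 192), (592, 192), (594, 192), (596, 192), (598, 192), (600, 191), (602, 192), (604, 191), (606, 191), (608, 191), (610, 191), (612, 191), (614, 191), (616, 191), (618, 190), (620, 190), (622, 190), (624, 190), (626, 190), (628, 190), (630, 190), (632, 190), (634, 189), (636, 189), (638, 189
[... 826 characters left out ...]
55), (244, 154), (246, 154), (248, 154), (250, 157), (252, 159), (254, 156), (256, 153), (258, 152), (260, 155), (262, 154), (264, 157), (266, 158), (268, 157), (270, 153), (272, 151), (274, 154), (276, 154), (278, 153), (280, 154), (282, 156), (284, 156), (286, 155), (288, 152), (290, 152), (292, 153), (294, 153), (296, 154), (298, 153), (300, 154), (302, 153), (304, 153), (306, 152), (308, 152), (310, 154), (312, 153), (314, 153), (316, 153), (318, 154), (320, 152), (322, 153), (324, 140), (326, 132), (328, 147), (330, 127), (332, 152), (334, 159), (336, 158), (338, 157), (340, 157), (342, 158), (344, 158), (346, 158), (348, 158), (350, 158), (352, 158), (354, 158), (356, 157), (358, 157)]
```

View pics/r16.png

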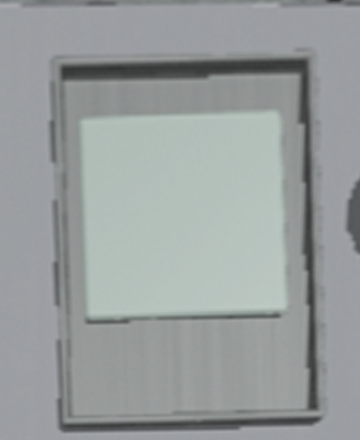

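Run:
```python
from h import *
s=state();print(np.array(s["joint_pos"]))
z=np.load("/tmp/w1.npz");im,d,K,k1,E=[z[k] for k in ["im","d","K","k1","E"]]
# lifter top-down at z=0.002
print(on_z([[44,54],[47,97],[108,64],[108,102]],0.002,K,k1,E))
P=cloud(d,K,k1,E)
for n,b in [("cup",(190,100,228,134)),("beaker",(115,70,180,115)),("tube",(140,145,235,178))]:
    q=P[b[1]:b[3],b[0]:b[2]].reshape(-1,3);q=q[q[:,2]>.02];print(n,q.min(0),q.max(0))
```

```text
[ 0.3775 -0.0481  1.6088 -0.0006  1.5762 -1.21  ]
[[ 0.3939 -0.0886  0.002 ]
 [ 0.4477 -0.101   0.002 ]
 [ 0.4038 -0.008   0.002 ]
 [ 0.4524 -0.0194  0.002 ]]
cup [0.4387 0.1193 0.0206] [0.486  0.2848 0.4377]
beaker [0.4162 0.0326 0.02  ] [0.4606 0.2848 0.4377]
tube [0.4387 0.0168 0.0201] [0.5547 0.2848 0.4377]
```

Emit:
step_arm --pt "14 -47 0 0" --pt "14 -47 0 0" --pt "14 -47 0 0" --pt "14 -47 0 0" --pt "14 -47 0 0" --pt "14 -47 0 0" --pt "14 -47 0 0" --pt "12 -15 0 0"

```text
time: 2.95
tool_pos: [0.4147, -0.058, 0.2658]
tool_rot: [0.003, -0.022, 1.0, 0.001]
contact_force: [-0.4, 1.0, -0.6]
gripper_width: 1.002
```

Emit:
step_arm --pt "0 0 0 8.5" --pt "0 0 0 8.5" --pt "0 0 0 8.5" --pt "0 0 0 8.5" --pt "0 0 0 8.5" --pt "0 0 0 8.5" --pt "0 0 0 8.5" --pt "0 0 0 8.5"

```text
time: 3.75
tool_pos: [0.4122, -0.0502, 0.2667]
tool_rot: [0.004, 0.547, 0.837, 0.004]
contact_force: [0.3, 0.6, -0.4]
gripper_width: 1.001
```

Emit:
step_arm --pt "0 0 0 8.5" --pt "0 0 0 8.5" --pt "0 0 0 5" --pt "0 0 0 0" --pt "0 0 0 0"

```text
time: 4.25
tool_pos: [0.4115, -0.0434, 0.267]
tool_rot: [0.004, 0.697, 0.717, 0.006]
contact_force: [-0.2, -0.6, -0.4]
gripper_width: 1.002
```

Run:
```python
from h import *
im,d,K,k1,E,s=grab("wrist"); save("w2",im); np.savez("/tmp/w2",im=im,d=d,K=K,k1=k1,E=E)
print(s["tool_pos"],s["tool_rot"],s["joint_pos"],s["time"])
```

```text
[ 0.4115 -0.0434  0.267 ] [0.0035 0.6965 0.7175 0.0058] [-0.2905 -0.5238  1.994   0.007   1.6598 -0.3195] 4.25
```

View pics/w2.png

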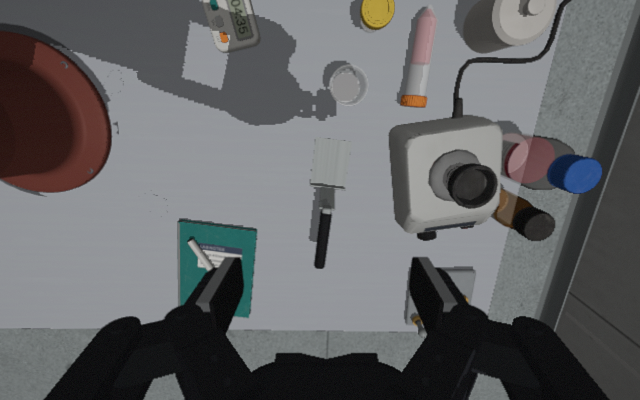

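Run:
```python
from h import *
z=np.load("/tmp/w2.npz");im,d,K,k1,E=[z[k] for k in ["im","d","K","k1","E"]]
print("blade tip L/R, heel L/R",on_z([[313.5,138],[350,139],[310,186],[345,189]],0.002,K,k1,E))
sub=im[200:275,305:345].astype(int).max(2)<45
c=max(cv2.findContours(sub.astype(np.uint8),0,1,offset=(305,200))[0],key=cv2.contourArea)[:,0]
W=on_z(c,.067,K,k1,E)[:,:2]*1000
print("handle",cv2.minAreaRect(W.astype(np.float32)),W.min(0),W.max(0))
P=cloud(d,K,k1,E);q=P[215:265,318:330].reshape(-1,3);q=q[(q[:,2]>.05)&(q[:,2]<.09)];print(np.median(q,0))
# stand
a=im[260:335,400:480]
cv2.imwrite("pics/s.png",a)
```

```text
blade tip L/R, heel L/R [[ 0.3962 -0.0154  0.002 ]
 [ 0.4497 -0.0154  0.002 ]
 [ 0.3919 -0.0888  0.002 ]
 [ 0.4462 -0.0922  0.002 ]]
handle ((411.636474609375, -149.17767333984375), (85.7736587524414, 14.279414176940918), 84.40594482421875) [ 402.6271 -191.5544] [ 422.0745 -105.879 ]
[ 0.4134 -0.1447  0.0669]
```

Emit:
step_arm --pt "0 0 0 6.2" --pt "-45 5 20 0" --pt "-45 4 20 0" --pt "0 0 45 0" --pt "0 0 45 0" --pt "0 0 0 0" --pt "0 0 0 0"

```text
time: 5.0
tool_pos: [0.4185, -0.1349, 0.1376]
tool_rot: [0.007, 0.731, 0.683, 0.008]
contact_force: [-1.2, 0.6, 0.1]
gripper_width: 1.001
```

```bash
cat >> h.py <<'E'
def go(x,y,z,hd):
    "tool-frame mm to target TCP, and turn to make tool x heading hd deg"
    s=state();T=T_tool(s);h=np.degrees(np.arctan2(T[1,0],T[0,0]))
    print("pos",T[:3,3]*1000,"head %.2f"%h,"tilt x,y (deg, down+) %.2f %.2f"%tuple(-np.degrees(np.arcsin(T[2,:2]))),"F",np.array(s["contact_force"]),"w",s["gripper_width"],"t",s["time"])
    print("shift",1000*T[:3,:3].T@(np.array([x,y,z])/1000-T[:3,3]),"turn %.2f"%((h-hd+180)%360-180))
E
python3 -c "
from h import *
go(413.5,-135,38,85.5)"
```

```text
pos [ 418.4922 -134.8595  137.6186] head 86.10 tilt x,y (deg, down+) -0.12 -1.26 F [-1.1844  0.6346  0.1061] w 1.0012217683387814 t 5.0
shift [-0.6949 -7.1544 99.4843] turn 0.60
```

Emit:
step_arm --pt "0 -3 30 0" --pt "0 -4 30 0.6" --pt "0 0 25 0" --pt "0 0 10 0" --pt "0 0 0 0" --pt "0 0 0 0"

```text
time: 5.6
tool_pos: [0.4252, -0.1379, 0.0572]
tool_rot: [0.019, 0.732, 0.681, 0.013]
contact_force: [0.4, 1.3, -0.3]
gripper_width: 1.002
```

```bash
python3 -c "
from h import *
go(413.5,-135,38,85.5)"
```

```text
pos [ 425.2374 -137.9046   57.1665] head 85.90 tilt x,y (deg, down+) 0.45 -2.63 F [ 0.3888  1.2795 -0.2942] w 1.0015709467492953 t 5.6
shift [  2.208  -12.7795  18.584 ] turn 0.40
```

Emit:
step_arm --pt "2 -7 0 0.4" --pt "0 -7 0 0" --pt "0 0 0 0" --pt "0 0 0 0"

```text
time: 6.0
tool_pos: [0.4134, -0.1361, 0.0619]
tool_rot: [0.024, 0.734, 0.679, 0.014]
contact_force: [0.4, -0.5, 0.2]
gripper_width: 1.0
```

```bash
python3 -c "
from h import *
go(413.5,-135,38,85.5)"
```

```text
pos [ 413.4417 -136.0607   61.9055] head 85.51 tilt x,y (deg, down+) 0.63 -3.09 F [ 0.3511 -0.5319  0.173 ] w 0.9995419580343653 t 6.0
shift [ 1.3259 -1.313  23.8562] turn 0.01
```

Emit:
step_arm --pt "0 0 -50 0" --pt "0 0 -50 0" --pt "0 0 0 0" --pt "0 0 0 0"

```text
time: 6.4
tool_pos: [0.4066, -0.1341, 0.1633]
tool_rot: [0.022, 0.734, 0.679, 0.014]
contact_force: [0.3, 0.3, -0.3]
gripper_width: 1.0
```

```bash
python3 -c "
from h import *
go(413.5,-135,38,85.5)"
```

```text
pos [ 406.6071 -134.0691  163.3107] head 85.48 tilt x,y (deg, down+) 0.57 -2.94 F [ 0.3342  0.3    -0.3229] w 0.9998412953130609 t 6.4
shift [  0.8555   0.5084 125.4996] turn -0.02
```

Emit:
step_arm --pt "0 0 10 0" --pt "0 0 10 0" --pt "0 0 10 0" --pt "0 0 10 0" --pt "0 0 10 0" --pt "0 0 10 0" --pt "0 0 0 0" --pt "0 0 0 0"

```text
time: 7.2
tool_pos: [0.4053, -0.1325, 0.0899]
tool_rot: [0.016, 0.734, 0.679, 0.012]
contact_force: [-0.4, 0.6, 0.7]
gripper_width: 1.004
```

```bash
python3 -c "
from h import *
go(413.5,-135,38,85.5)"
```

```text
pos [ 405.2727 -132.485    89.8607] head 85.48 tilt x,y (deg, down+) 0.24 -2.21 F [-0.4111  0.5805  0.6518] w 1.004066458064925 t 7.2
shift [-1.6442  6.3942 52.1532] turn -0.02
```

Emit:
step_arm --pt "0 1 6 0" --pt "0 1 6 0" --pt "0 1 6 0" --pt "0 1 6 0" --pt "0 1 6 0" --pt "0 1 6 0" --pt "0 0 0 0" --pt "0 0 0 0"

```text
time: 8.0
tool_pos: [0.4145, -0.1339, 0.0524]
tool_rot: [0.017, 0.734, 0.679, 0.012]
contact_force: [0.9, 0.3, 0.1]
gripper_width: 0.998
```

```bash
python3 -c "
from h import *
go(413.5,-135,38,85.5)"
```

```text
pos [ 414.5495 -133.9079   52.4384] head 85.48 tilt x,y (deg, down+) 0.30 -2.37 F [0.881  0.2521 0.1462] w 0.9977473586337944 t 8.0
shift [-1.0951 -1.5554 14.3925] turn -0.02
```

Emit:
step_arm --pt "-1 -1 7 0" --pt "0 -1 7 0" --pt "0 0 0 0" --pt "0 0 0 0"

```text
time: 8.4
tool_pos: [0.413, -0.1351, 0.0374]
tool_rot: [0.017, 0.734, 0.679, 0.012]
contact_force: [0.5, 0.4, 0.8]
gripper_width: 0.998
```

Emit:
step_arm --claw 19 --pt "0 0 0 0" --pt "0 0 0 0" --pt "0 0 0 0" --pt "0 0 0 0" --pt "0 0 0 0" --pt "0 0 0 0"

```text
time: 9.0
tool_pos: [0.4136, -0.1353, 0.0382]
tool_rot: [0.018, 0.734, 0.678, 0.012]
contact_force: [-0.3, 1.0, 0.1]
gripper_width: 0.193
```

```bash
python3 -c "
from h import *
go(413.5,-135,38,85.5)
im,d,K,k1,E,s=grab('wrist');save('w3',im)"
```

```text
pos [ 413.5994 -135.3209   38.1863] head 85.47 tilt x,y (deg, down+) 0.35 -2.48 F [-0.3216  1.0112  0.0797] w 0.19298305891739168 t 9.0
shift [ 0.3131 -0.1323  0.1788] turn -0.03
```

View pics/w3.png

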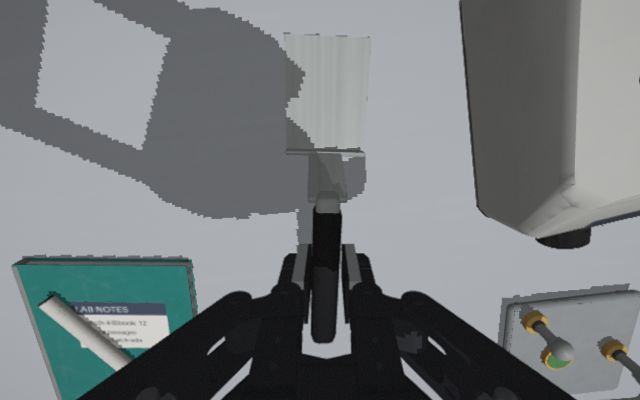

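Emit:
step_arm --claw 18 --pt "0 0 0 0" --pt "0 0 0 0" --pt "3 0 -6 0" --pt "3 0 -6 0" --pt "3 0 -5 0" --pt "3 0 -5 0" --pt "0 0 0 0" --pt "0 0 0 0"

```text
time: 9.85
tool_pos: [0.4132, -0.1216, 0.0618]
tool_rot: [0.018, 0.734, 0.679, 0.012]
contact_force: [0.2, 1.0, -1.1]
gripper_width: 0.18
```

```bash
python3 -c "
from h import *
go(413.5,-135,38,85.5)
im,d,K,k1,E,s=grab('wrist');save('w4',im);np.savez('/tmp/w4',im=im,d=d,K=K,k1=k1,E=E)
im,d,K,k1,E,s=grab('scene');a=cv2.resize(im[200:320,250:410],None,fx=4,fy=4,interpolation=2)
w=cv2.resize(cv2.imread('pics/w4.png')[:240,200:440,::-1],(480,480));o=np.zeros((480,1120,3),np.uint8);o[:,:640]=a;o[:,640:]=w
save('c4',cv2.resize(o,(800,343)))"
```

```text
pos [ 413.1504 -121.6307   61.8213] head 85.51 tilt x,y (deg, down+) 0.34 -2.44 F [ 0.2364  1.0414 -1.1181] w 0.1801592346152309 t 9.85
shift [-13.1573   0.3748  23.9386] turn 0.01
```

View pics/c4.png

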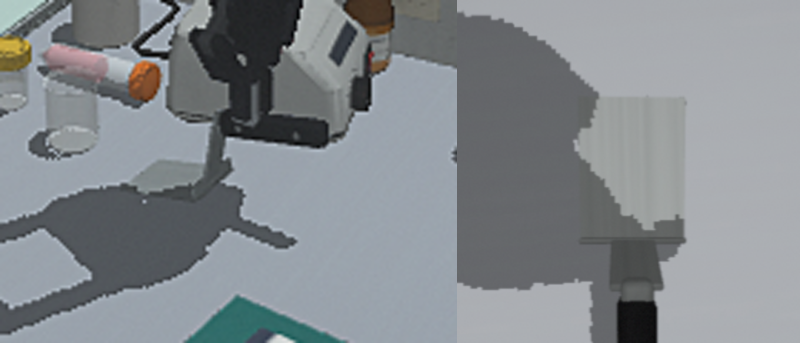

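```bash
cat >> h.py <<'E'
def blade(pr=True):
    "blade tilt from wrist depth: pixels of blade region between gripper axis; works when lifter x = tool x"
    im,d,K,k1,E,s=grab("wrist");T=T_tool(s);P=cloud(d,K,k1,E)
    L=(P-T[:3,3])@T[:3,:3]*1000   # tool frame mm
    # steel blade lies ahead of grip: tool x 50..120, |y|<24
    m=(d>0)&(L[...,0]>62)&(L[...,0]<108)&(abs(L[...,1])<20)&(L[...,2]<120)
    q=L[m];A=np.c_[q[:,:2],np.ones(len(q))]
    c=np.linalg.lstsq(A,q[:,2],rcond=None)[0]
    for _ in range(3):
        r=q[:,2]-A@c;k=abs(r)<3;c=np.linalg.lstsq(A[k],q[k,2],rcond=None)[0]
    print("blade n",k.sum(),"z_tool at x=0: %.1f  slope x %.2f deg (tip down +) slope y %.2f"%(c[2],np.degrees(np.arctan(c[0])),np.degrees(np.arctan(c[1]))), "world z at tool x=50,120:",[float((T@np.array([x/1000,0,(c[2]+c[0]*x)/1000,1]))[2]*1000) for x in (50,120)])
    return im,d,K,k1,E,s
E
python3 -c "
from h import *
blade()"
```

```text
blade n 3701 z_tool at x=0: 35.6  slope x 13.15 deg (tip down +) slope y 2.52 world z at tool x=50,120: [14.075505253052393, -2.6786317821036603]
```

Emit:
step_arm --claw 18.5 --pt "0 0 0 0" --pt "0 0 0 0" --pt "0 0 0 0"

```text
time: 10.3
tool_pos: [0.4129, -0.122, 0.0612]
tool_rot: [0.017, 0.734, 0.678, 0.012]
contact_force: [0.0, 0.1, -0.1]
gripper_width: 0.183
```

```bash
python3 -c "
from h import *
blade()"
```

```text
blade n 3712 z_tool at x=0: 35.6  slope x 12.87 deg (tip down +) slope y 2.42 world z at tool x=50,120: [13.90482264473223, -2.4869797799638786]
```

Emit:
step_arm --claw 18 --pt "3 0 -4 0" --pt "3 0 -4 0" --pt "3 0 -4 0" --pt "4 0 -4 0" --pt "0 0 0 0" --pt "0 0 0 0"

```text
time: 10.95
tool_pos: [0.4132, -0.1072, 0.0786]
tool_rot: [0.017, 0.734, 0.679, 0.012]
contact_force: [0.5, -0.2, -1.1]
gripper_width: 0.18
```

Emit:
step_arm --claw 0 --pt "0 0 0 0" --pt "0 0 0 0" --pt "0 0 0 0" --pt "0 0 -15 0" --pt "0 0 -15 0" --pt "0 0 0 0" --pt "0 0 0 0"

```text
time: 11.65
tool_pos: [0.4106, -0.1068, 0.1071]
tool_rot: [0.015, 0.735, 0.678, 0.011]
contact_force: [0.2, 0.8, -1.5]
gripper_width: 0.111
```

```bash
python3 -c "
from h import *
blade()
go(413.5,-135,38,85.5)"
```

```text
blade n 1769 z_tool at x=0: 107.0  slope x -0.35 deg (tip down +) slope y 2.36 world z at tool x=50,120: [0.3190303000159961, 0.4594221865266285]
pos [ 410.6614 -106.9021  107.2013] head 85.44 tilt x,y (deg, down+) 0.25 -2.18 F [ 0.4655 -1.0693 -1.2523] w 0.1200354649158206 t 11.7
shift [-27.4837   2.422   69.4633] turn -0.06
```

```bash
python3 -c "
from h import *
im,d,K,k1,E,s=grab('wrist');save('w5',im);np.savez('/tmp/w5',im=im,d=d,K=K,k1=k1,E=E)
im,d,K,k1,E,s=grab('scene');a=cv2.resize(im[180:300,250:410],None,fx=4,fy=4,interpolation=2)
w=cv2.resize(cv2.imread('pics/w5.png')[:360,140:500,::-1],(480,480));o=np.zeros((480,1120,3),np.uint8);o[:,:640]=a;o[:,640:]=w
save('c5',cv2.resize(o,(800,343)))"
```

```text
(no output)
```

View pics/c5.png

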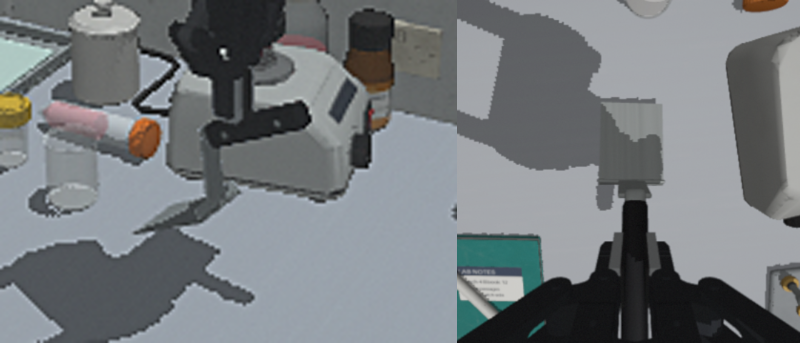

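Run:
```python
s=open('h.py').read()
s=s.replace("m=(d>0)&(L[...,0]>62)&(L[...,0]<108)&(abs(L[...,1])<20)&(L[...,2]<120)","m=(d>0)&(L[...,0]>lo)&(L[...,0]<hi)&(abs(L[...,1])<18)&(P[...,2]>zmin)").replace("def blade(pr=True)","def blade(lo=45,hi=85,zmin=.012)")
open('h.py','w').write(s)
from h import *
im,d,K,k1,E,s=blade()
T=T_tool(s);P=cloud(d,K,k1,E);L=(P-T[:3,3])@T[:3,:3]*1000
m=(d>0)&(abs(L[...,1])<3)&(P[...,2]>.012)
q=L[m];b=np.arange(-70,115,6)
for a in b:
    k=q[(q[:,0]>=a)&(q[:,0]<a+6)]
    if len(k):print(a,len(k),np.round(np.percentile(k[:,2],[10,50,90]),1))
```

```text
blade n 1673 z_tool at x=0: 46.1  slope x 29.33 deg (tip down +) slope y 3.52 world z at tool x=50,120: [32.465018856473115, -7.111604493678897]
-52 15 [-50.1 -49.6 -49.3]
-46 149 [-49.8 -48.4 -46.8]
-40 146 [-46.7 -45.4 -43.5]
-34 144 [-43.7 -42.1 -40.6]
-28 142 [-40.6 -39.  -37.5]
-22 145 [-37.2 -35.7 -34.2]
-16 140 [-34.3 -32.5 -30.9]
-10 139 [-30.9 -29.5 -28. ]
-4 136 [-27.8 -26.3 -24.9]
2 134 [-24.6 -23.1 -21.6]
8 1051 [-114.3 -108.8  -20.9]
14 235 [-18.  -15.3  56.3]
20 228 [-14.2 -11.3  59.8]
26 130 [-10.5  60.6  63.7]
32 65 [64.4 65.9 67.5]
38 65 [67.5 69.4 70.5]
44 61 [71.1 72.5 74. ]
50 66 [74.3 75.9 77.9]
56 57 [77.7 79.1 80.9]
62 62 [80.9 82.6 83.9]
68 64 [84.3 86.  87.3]
74 8 [87.7 88.3 88.6]
```

Emit:
step_arm --pt "0 0 -45 0" --pt "0 0 -45 0" --pt "0 0 0 0" --pt "46 0 0 0" --pt "46 0 0 0" --pt "46 0 0 0" --pt "46 0 0 0" --pt "46 0 0 0"

```text
time: 12.65
tool_pos: [0.4245, 0.1254, 0.1917]
tool_rot: [0.012, 0.74, 0.672, 0.009]
contact_force: [1.1, -0.2, -2.3]
gripper_width: 0.113
```

Emit:
step_arm --pt "46 0 0 0" --pt "46 0 0 0" --pt "0 0 0 0" --pt "0 0 0 8.5" --pt "0 0 0 8.5" --pt "0 0 0 8.5" --pt "0 0 0 8.5" --pt "0 0 0 8.5"

```text
time: 13.45
tool_pos: [0.427, 0.2248, 0.1786]
tool_rot: [0.007, 0.934, 0.356, 0.004]
contact_force: [1.1, 0.5, -1.2]
gripper_width: 0.109
```

Emit:
step_arm --pt "0 0 0 8.5" --pt "0 0 0 8.5" --pt "0 0 0 8.5" --pt "0 0 0 8.5" --pt "0 0 0 7" --pt "0 0 0 0" --pt "0 0 0 0"

```text
time: 14.15
tool_pos: [0.4232, 0.2195, 0.1685]
tool_rot: [0.009, 1.0, 0.0, -0.0]
contact_force: [-0.2, 0.8, -1.7]
gripper_width: 0.111
```

```bash
python3 -c "
from h import *
im,d,K,k1,E,s=blade(lo=40,hi=70,zmin=.06)
go(460,263,150,2)
T=T_tool(s);P=cloud(d,K,k1,E);L=(P-T[:3,3])@T[:3,:3]*1000
m=(d>0)&(abs(L[...,1])<26)&(P[...,2]>.06)&(L[...,0]>30);q=L[m];print('tip x',np.percentile(q[:,0],[99,99.8]));q=q[q[:,0]>60];print('tip z,y range',np.percentile(q[:,2],98),q[:,1].min(),q[:,1].max())
cv2.imwrite('pics/w6.png',im[:,:,::-1])"
```

```text
blade n 1702 z_tool at x=0: 46.2  slope x 29.84 deg (tip down +) slope y 3.26 world z at tool x=50,120: [93.63097017082406, 53.42072676405253]
pos [423.0922 219.5    168.4071] head 0.03 tilt x,y (deg, down+) 0.06 -0.99 F [ 0.1737  0.3126 -1.1114] w 0.10895206989887851 t 14.2
shift [ 36.9528 -43.7901  17.6121] turn -1.97
tip x [73.6726 74.4708]
tip z,y range 89.5956339830344 -25.774227720262534 24.99059155426104
```

View pics/w6.png

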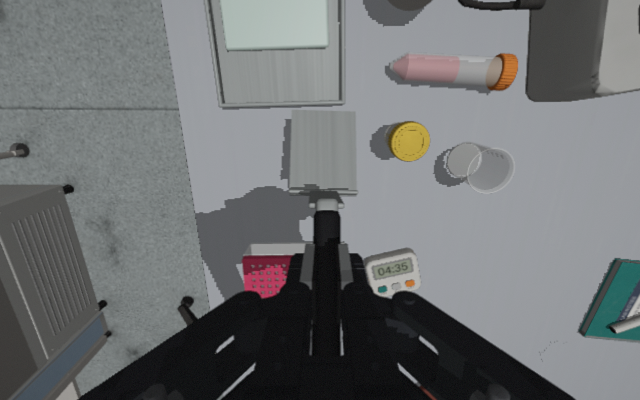

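Emit:
step_arm --pt "0 0 0 -2" --pt "15 -14 0 0" --pt "15 -14 0 0" --pt "15 -14 0 0" --pt "0 0 15 0" --pt "0 0 15 0" --pt "0 0 0 0" --pt "0 0 0 0"

```text
time: 15.0
tool_pos: [0.4649, 0.2612, 0.1316]
tool_rot: [0.01, 1.0, 0.023, -0.004]
contact_force: [-0.4, 0.2, -0.8]
gripper_width: 0.108
```

```bash
cat >> h.py <<'E'
def rel(zb):
    "plate near edge & blade tip in tool frame mm from one wrist frame"
    im,d,K,k1,E,s=grab("wrist");T=T_tool(s);i=im.astype(int)
    m=(((i[...,1]-i[...,0])>8)&(i[...,1]>150)).astype(np.uint8)
    c=max(cv2.findContours(m,0,1)[0],key=cv2.contourArea)[:,0]
    W=on_z(c,zb,K,k1,E);r=cv2.minAreaRect((W[:,:2]*1000).astype(np.float32))
    L=(W-T[:3,3])@T[:3,:3]*1000
    y0=L[:,1].min();y1=L[:,1].max()
    k=(L[:,1]>y0+12)&(L[:,1]<y1-12);n=L[k];n=n[n[:,0]<n[:,0].min()+8];f=np.polyfit(n[:,1],n[:,0],1)
    print("plate rect world",np.round(r[0],1),np.round(r[1],1),round(r[2],2),"tool: y %.1f..%.1f  near edge x=%.1f at y=0, skew %.2f deg"%(y0,y1,f[1],np.degrees(np.arctan(f[0]))))
    return im,d,K,k1,E,s
E
python3 -c "
from h import *
im,d,K,k1,E,s=rel(.009)
save('w7',im)
go(468.5,262.7,100,2)"
```

```text
plate rect world [590.5 267. ] [ 71.4 103.4] 2.64 tool: y -54.1..49.3  near edge x=91.3 at y=0, skew -0.92 deg
pos [464.6983 261.121  131.3603] head 2.66 tilt x,y (deg, down+) 0.46 -1.16 F [ 0.0205 -0.3296 -1.8898] w 0.10537621405886044 t 15.05
shift [ 4.121  -2.034  31.2936] turn 0.66
```

View pics/w7.png

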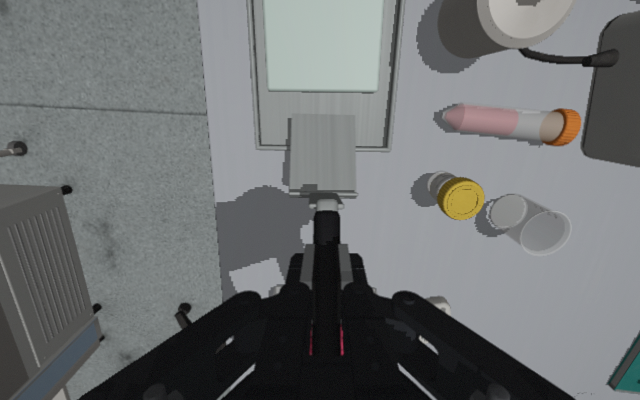

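Emit:
step_arm --pt "3 -1 0 0.5" --pt "3 -2 8 0" --pt "0 0 8 0" --pt "0 0 8 0" --pt "0 0 6 0" --pt "0 0 0 0" --pt "0 0 0 0"

```text
time: 15.75
tool_pos: [0.4708, 0.2635, 0.0994]
tool_rot: [0.01, 1.0, 0.018, -0.003]
contact_force: [1.2, 0.5, -0.7]
gripper_width: 0.112
```

```bash
python3 -c "
from h import *
im,d,K,k1,E,s=rel(.009)
go(468.5,262.7,93,2.2)"
```

```text
plate rect world [589.4 267.1] [ 69.1 102.9] 2.1 tool: y -52.5..50.4  near edge x=84.8 at y=0, skew -0.04 deg
pos [470.7404 263.4571  99.3552] head 2.11 tilt x,y (deg, down+) 0.38 -1.15 F [ 0.1422 -0.8088 -1.1764] w 0.11172095685569201 t 15.8
shift [-2.2251  0.5465  6.3821] turn -0.09
```

Emit:
step_arm --pt "0 0 3 0" --pt "0 0 2 0" --pt "0 0 0 0"

```text
time: 16.1
tool_pos: [0.4712, 0.2636, 0.0948]
tool_rot: [0.01, 1.0, 0.018, -0.002]
contact_force: [0.3, -0.3, -1.1]
gripper_width: 0.11
```

Emit:
step_arm --claw 18 --pt "0 0 0 0" --pt "0 0 0 0" --pt "0 0 0 0" --pt "0 0 0 0"

```text
time: 16.5
tool_pos: [0.4726, 0.2641, 0.0966]
tool_rot: [0.009, 1.0, 0.018, -0.001]
contact_force: [0.1, 0.8, -0.1]
gripper_width: 0.18
```

```bash
python3 -c "
from h import *
im,d,K,k1,E,s=blade(35,66,.008)
rel(.009)
go(468.5,262.7,85,2.1)"
```

```text
blade n 1483 z_tool at x=0: 89.7  slope x -23.25 deg (tip down +) slope y 0.62 world z at tool x=50,120: [28.301252839625217, 58.24387355866458]
plate rect world [590.2 266.9] [ 70.9 102.4] 2.12 tool: y -51.2..51.2  near edge x=83.2 at y=0, skew -0.05 deg
pos [472.5123 264.1005  96.548 ] head 2.11 tilt x,y (deg, down+) 0.11 -1.05 F [0.2098 0.1315 0.6306] w 0.18064777814149133 t 16.6
shift [-4.0388  1.0388 11.577 ] turn 0.01
```

```bash
python3 -c "
from h import *
im,d,K,k1,E,s=grab('wrist');im2,*_=grab('scene')
a=cv2.resize(im2[150:270,170:330],(480,360),interpolation=2)
w=cv2.resize(im[:330,180:480],(327,360));save('c8',np.hstack([a,w])[:,:800])
T=T_tool(s);P=cloud(d,K,k1,E);L=(P-T[:3,3])@T[:3,:3]*1000
m=(d>0)&(abs(L[...,1])<3);q=L[m]
for a in np.arange(-60,100,6):
    k=q[(q[:,0]>=a)&(q[:,0]<a+6)]
    if len(k):print(a,len(k),np.round(np.percentile(k[:,2],[10,50,90]),1))
"
```

```text
-60 31 [44.1 45.7 46.7]
-54 39 [41.9 42.7 43.4]
-48 34 [40.3 41.1 42. ]
-42 86 [40.8 44.7 49.3]
-36 71 [51.6 54.7 57.1]
-30 65 [58.  60.7 63.1]
-24 63 [64.1 66.7 69.7]
-18 63 [70.2 72.8 75.3]
-12 56 [76.5 78.4 81.5]
-6 53 [82.6 85.4 90.3]
0 32 [87.5 88.2 89.4]
6 810 [-114.  -109.1 -102.4]
12 183 [-115.4 -110.8   83.2]
18 41 [79.4 80.3 81.5]
24 43 [77.1 77.9 79.3]
30 42 [74.1 75.5 76.9]
36 48 [71.8 72.5 74. ]
42 51 [69.2 70.2 71.2]
48 56 [66.7 67.9 69.2]
54 58 [63.5 64.9 66.3]
60 77 [62.6 91.2 92.9]
66 53 [91.3 92.1 92.8]
72 49 [91.2 92.  92.9]
78 56 [86.9 90.4 92.5]
84 54 [86.1 86.7 87.7]
90 64 [85.9 86.8 87.6]
96 64 [86.4 87.  87.9]
```

View pics/c8.png

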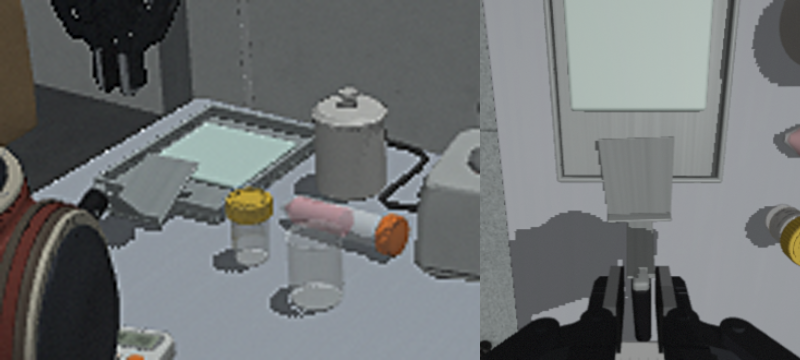

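Emit:
step_arm --claw 100 --pt "-22 0 -5 0" --pt "-22 0 0 0" --pt "-20 0 0 0" --pt "0 0 0 0" --pt "0 0 0 0" --pt "0 0 0 0" --pt "0 0 0 0"

```text
time: 17.4
tool_pos: [0.4088, 0.2617, 0.1021]
tool_rot: [0.009, 1.0, 0.018, 0.0]
contact_force: [-0.5, 0.3, 0.4]
gripper_width: 1.001
```

```bash
python3 -c "
from h import *
go(405.6,264,19,2.1)
im,d,K,k1,E,s=grab('wrist');save('w9',im)
T=T_tool(s);P=cloud(d,K,k1,E);L=(P-T[:3,3])@T[:3,:3]*1000
m=(d>0)&(abs(L[...,1])<30)&(P[...,2]>.025)&(P[...,2]<.075);
for a in np.arange(-60,140,10):
    k=m&(L[...,0]>=a)&(L[...,0]<a+10)
    if k.sum():print(a,k.sum(),'y',np.round(np.percentile(L[k][:,1],[3,97]),1),'z world',np.round(np.percentile(P[k][:,2],[10,50,90])*1000,1))
"
```

```text
pos [408.758  261.7112 102.0506] head 2.06 tilt x,y (deg, down+) 0.02 -1.04 F [-0.4925  0.2903  0.3772] w 1.001149183042612 t 17.4
shift [-3.0502 -3.9081 82.9942] turn -0.04
-60 10 y [0.5 8.5] z world [25.  25.2 25.9]
-50 100 y [-2.5 10.6] z world [25.7 27.6 29.2]
-40 131 y [-4.3 11.3] z world [28.4 31.5 33.7]
-30 146 y [-4.2 11. ] z world [33.2 36.1 38.4]
-20 164 y [-4.9 10.7] z world [37.7 40.8 43. ]
-10 172 y [-4.8  9.6] z world [42.9 45.4 47.8]
0 186 y [-5.4  9.3] z world [47.1 50.1 52.2]
10 229 y [-6.1  9.1] z world [48.6 53.6 55.3]
20 399 y [-8.5 11.4] z world [43.8 48.  55.5]
30 400 y [-9.3 11.6] z world [33.4 37.8 41.9]
40 264 y [-9.6 11. ] z world [25.9 28.9 32.2]
100 468 y [-27.3  24.1] z world [25.2 26.1 27.1]
110 1117 y [-27.6  23.7] z world [27.3 29.  30.6]
120 918 y [-27.5  23.6] z world [30.6 32.3 33.9]
```

View pics/w9.png

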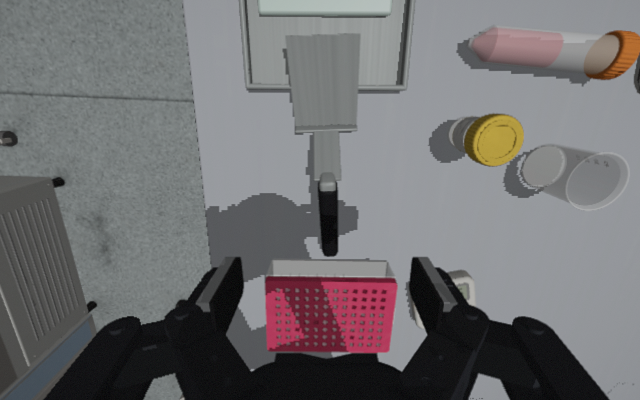

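Emit:
step_arm --pt "-2 2 0 -2" --pt "0 0 20 0" --pt "0 0 20 0" --pt "0 0 18 0" --pt "0 0 0 0" --pt "0 0 10 0" --pt "0 0 8 0" --pt "0 0 0 0"

```text
time: 18.25
tool_pos: [0.4125, 0.259, 0.0261]
tool_rot: [0.008, 0.999, 0.035, 0.002]
contact_force: [0.3, 0.2, 0.3]
gripper_width: 0.998
```

```bash
python3 -c "
from h import *
go(406.5,260,20,4)"
```

```text
pos [412.5209 258.9877  26.1037] head 4.00 tilt x,y (deg, down+) -0.25 -0.94 F [0.3328 0.1599 0.3038] w 0.9976045785652292 t 18.25
shift [-5.9622 -1.5293  6.0534] turn -0.00
```

Emit:
step_arm --pt "-5 -1 3 0" --pt "-1 0 3 0" --pt "0 0 0 0"

```text
time: 18.55
tool_pos: [0.4069, 0.26, 0.0208]
tool_rot: [0.008, 0.999, 0.035, 0.003]
contact_force: [0.5, -0.3, -0.3]
gripper_width: 0.995
```

Emit:
step_arm --claw 0 --pt "0 0 0 0" --pt "0 0 0 0" --pt "0 0 0 0" --pt "0 0 0 0" --pt "0 0 0 0" --pt "0 0 0 0" --pt "0 0 -10 0" --pt "0 0 0 0"

```text
time: 19.35
tool_pos: [0.407, 0.2604, 0.0323]
tool_rot: [0.008, 0.999, 0.035, 0.004]
contact_force: [-0.3, 0.2, -1.2]
gripper_width: 0.103
```

```bash
cat >> h.py <<'E'
def prof(zlo,zhi,w=4,st=8):
    im,d,K,k1,E,s=grab("wrist");T=T_tool(s);P=cloud(d,K,k1,E);L=(P-T[:3,3])@T[:3,:3]*1000
    m=(d>0)&(abs(L[...,1])<w)&(P[...,2]>zlo/1000)&(P[...,2]<zhi/1000);o=[]
    for a in np.arange(-60,150,st):
        k=m&(L[...,0]>=a)&(L[...,0]<a+st)
        if k.sum()>5:o.append((a+st//2,int(k.sum()),round(float(np.median(P[k][:,2])*1000),1)))
    print(o);return im,d,K,k1,E,s
E
python3 -c "
from h import *
go(406.5,260,20,4)
im,*_=prof(10,120)"
```

```text
pos [407.0234 260.4021  32.2925] head 4.00 tilt x,y (deg, down+) -0.39 -0.88 F [-0.3038  0.1983 -1.2296] w 0.10323964049285442 t 19.35
shift [-0.6347  0.1766 12.2926] turn 0.00
[(np.int64(-56), 88, 42.4), (np.int64(-48), 87, 44.7), (np.int64(-40), 96, 47.2), (np.int64(-32), 105, 49.7), (np.int64(-24), 122, 52.0), (np.int64(-16), 133, 54.5), (np.int64(-8), 159, 56.9), (np.int64(0), 177, 59.4), (np.int64(8), 178, 61.5), (np.int64(16), 208, 63.0), (np.int64(24), 324, 62.4), (np.int64(32), 288, 47.2), (np.int64(40), 253, 35.7), (np.int64(48), 215, 25.0), (np.int64(56), 114, 16.3), (np.int64(64), 121, 11.0), (np.int64(72), 161, 13.1), (np.int64(80), 184, 15.3), (np.int64(88), 210, 17.3), (np.int64(96), 209, 19.5), (np.int64(104), 225, 21.6), (np.int64(112), 242, 23.6), (np.int64(120), 271, 25.8), (np.int64(128), 28, 26.2)]
```

```bash
python3 -c "
from h import *
z=np.load('/tmp/top.npz');P=cloud(z['d'],z['K'],z['k1'],z['E'])
for n,b in [('rack',(190,255,250,296)),('timer',(250,262,282,292)),('red',(0,0,0,0))]:
    q=P[b[1]:b[3],b[0]:b[2]].reshape(-1,3);q=q[(q[:,2]>.012)&(q[:,2]<.3)]
    if len(q):print(n,q.min(0),q.max(0),np.percentile(q[:,2],[50,90]))
q=P[150:320,175:330];m=(q[...,2]<.006)
"
```

```text
rack [0.2485 0.1892 0.0121] [0.3344 0.3171 0.0511] [0.0418 0.0456]
timer [0.2564 0.0971 0.012 ] [0.3238 0.1652 0.0256] [0.017  0.0211]
```

Emit:
step_arm --pt "0 0 -45 0" --pt "0 0 0 0" --pt "0 0 0 -8.5" --pt "0 0 0 -8.5" --pt "0 0 0 -8.5" --pt "0 0 0 -8.5" --pt "0 0 0 -8.5" --pt "0 0 0 -8.5"

```text
time: 20.2
tool_pos: [0.4028, 0.2591, 0.0741]
tool_rot: [0.008, 0.884, 0.468, -0.004]
contact_force: [0.5, 1.1, -1.4]
gripper_width: 0.099
```

Emit:
step_arm --pt "0 0 0 -8.5" --pt "0 0 0 -8.5" --pt "0 0 0 -8.5" --pt "0 0 0 -8.5" --pt "-25 0 0 0" --pt "-25 0 0 0" --pt "0 0 0 0" --pt "0 0 0 0"

```text
time: 21.0
tool_pos: [0.3994, 0.2061, 0.0698]
tool_rot: [0.006, 0.704, 0.71, -0.01]
contact_force: [0.7, -0.6, -1.6]
gripper_width: 0.099
```

```bash
python3 -c "
from h import *
go(410,205,58,90)
im,*_=prof(25,140)"
```

```text
pos [399.398  206.0987  69.8065] head 90.45 tilt x,y (deg, down+) 1.31 0.36 F [ 0.7282 -0.5906 -1.6049] w 0.09870600123708993 t 21.0
shift [-0.9125 10.6672 11.7636] turn 0.45
[(np.int64(-56), 97, 87.3), (np.int64(-48), 103, 88.6), (np.int64(-40), 110, 89.9), (np.int64(-32), 120, 91.4), (np.int64(-24), 134, 92.8), (np.int64(-16), 146, 94.3), (np.int64(-8), 190, 95.9), (np.int64(0), 211, 97.3), (np.int64(8), 242, 98.9), (np.int64(16), 205, 98.9), (np.int64(24), 347, 95.5), (np.int64(32), 288, 77.4), (np.int64(40), 230, 64.1), (np.int64(48), 202, 50.4), (np.int64(56), 144, 41.2), (np.int64(64), 143, 42.4), (np.int64(72), 154, 43.4), (np.int64(80), 180, 44.8), (np.int64(88), 180, 45.9), (np.int64(96), 186, 47.1), (np.int64(104), 219, 48.1), (np.int64(112), 219, 49.2), (np.int64(120), 131, 50.0)]
```

Emit:
step_arm --pt "0 5 10 0" --pt "0 5 10 0" --pt "0 0 8 0" --pt "0 0 0 0"

```text
time: 21.45
tool_pos: [0.4096, 0.207, 0.0384]
tool_rot: [0.006, 0.703, 0.711, -0.011]
contact_force: [0.8, 1.1, -2.4]
gripper_width: 0.096
```

Emit:
step_arm --claw 15 --pt "0 0 0 0" --pt "0 0 0 0" --pt "0 0 0 0"

```text
time: 21.75
tool_pos: [0.4093, 0.2074, 0.0378]
tool_rot: [0.005, 0.703, 0.711, -0.011]
contact_force: [0.2, 0.4, -1.7]
gripper_width: 0.152
```

```bash
python3 -c "
from h import *
go(410,205,38,90)
im,*_=prof(4,140)"
```

```text
pos [409.2943 207.38    37.8344] head 90.64 tilt x,y (deg, down+) 1.33 0.51 F [ 0.2241  0.3572 -1.7389] w 0.1518535191270724 t 21.75
shift [-2.3909  0.678  -0.116 ] turn 0.64
[(np.int64(-56), 127, 61.7), (np.int64(-48), 121, 62.1), (np.int64(-40), 134, 62.7), (np.int64(-32), 137, 63.2), (np.int64(-24), 149, 63.7), (np.int64(-16), 154, 64.2), (np.int64(-8), 163, 64.6), (np.int64(0), 175, 65.2), (np.int64(8), 255, 65.9), (np.int64(16), 215, 65.2), (np.int64(24), 375, 58.3), (np.int64(32), 276, 36.7), (np.int64(40), 220, 18.6), (np.int64(48), 43, 4.6), (np.int64(56), 56, 4.3), (np.int64(64), 73, 4.5), (np.int64(72), 106, 4.6), (np.int64(80), 128, 4.9), (np.int64(88), 143, 4.9), (np.int64(96), 167, 5.3), (np.int64(104), 177, 5.6), (np.int64(112), 154, 5.7)]
```

Emit:
step_arm --pt "0 0 -25 0" --pt "0 0 -25 0" --pt "0 0 0 0" --pt "0 0 0 0"

```text
time: 22.2
tool_pos: [0.4104, 0.209, 0.0906]
tool_rot: [0.006, 0.703, 0.711, -0.01]
contact_force: [0.0, -0.2, -1.1]
gripper_width: 0.151
```

```bash
python3 -c "
from h import *
go(410,205,38,90)
im,*_=prof(8,140)"
```

```text
pos [410.3853 208.9709  90.6134] head 90.62 tilt x,y (deg, down+) 1.26 0.36 F [ 0.0491 -0.2443 -1.1454] w 0.15098188044650562 t 22.2
shift [-2.8132 -0.0968 52.6893] turn 0.62
[(np.int64(16), 38, 55.0), (np.int64(24), 86, 37.4), (np.int64(32), 110, 17.6)]
```

```bash
python3 -c "
from h import *
im,d,K,k1,E,s=grab('wrist');T=T_tool(s);P=cloud(d,K,k1,E);L=(P-T[:3,3])@T[:3,:3]*1000
m=(d>0)&(abs(L[...,1])<30)&(P[...,2]>.004)&(P[...,2]<.2)
for z in range(4,200,8):
    k=m&(P[...,2]*1000>=z)&(P[...,2]*1000<z+8)
    if k.sum()>5: print(z,k.sum(),'x',np.round(np.percentile(L[k][:,0],[2,50,98]),0),'y',np.round(np.percentile(L[k][:,1],[2,50,98]),0),im[k].mean(0).round())
"
```

```text
4 311 x [-143.   37.   64.] y [-29.  -0.  19.] [90. 92. 92.]
12 270 x [-145.   33.   41.] y [-28.  -4.  15.] [94. 96. 95.]
20 245 x [-171.   30.   35.] y [-19.  -4.  20.] [ 98. 100.  99.]
28 258 x [-148.   27.   31.] y [-20.  -4.  19.] [ 99. 101. 101.]
36 292 x [-149.   24.   29.] y [-21.  -5.  19.] [97. 99. 99.]
44 302 x [-146.   21.   26.] y [-22.  -6.  19.] [94. 96. 96.]
52 240 x [-141.   19.   23.] y [-23.  -7.  18.] [90. 92. 92.]
60 1229 x [-26.  -0.  21.] y [-29. -18.  -8.] [40. 40. 41.]
68 76 x [-25.  -6.   9.] y [-26. -19. -14.] [29. 29. 30.]
116 92 x [-10.  10.  11.] y [-12.  -6.  14.] [88. 89. 91.]
124 434 x [-1.  7. 11.] y [-18.   7.  20.] [48. 49. 50.]
132 501 x [-9.  7. 11.] y [-19.  -6.  20.] [45. 46. 47.]
140 640 x [-8.  7. 11.] y [-19.  -6.  20.] [43. 43. 44.]
148 834 x [-11.   8.  11.] y [-18.  -6.  18.] [45. 46. 46.]
156 968 x [-6. 11. 14.] y [-27.  -7.  27.] [28. 27. 26.]
164 1987 x [-8. 11. 13.] y [-29.  -8.  29.] [21. 21. 22.]
172 2060 x [-11.   6.  13.] y [-30. -11.  30.] [23. 24. 26.]
180 1063 x [ 6. 17. 18.] y [-19.   8.  20.] [19. 19. 21.]
188 2440 x [ 9. 16. 18.] y [-19.   1.  20.] [20. 20. 22.]
196 1874 x [ 9. 16. 18.] y [-21.   0.  22.] [20. 20. 22.]
```

```bash
python3 -c "
from h import *
im,d,K,k1,E,s=grab('wrist');print([ (np.round(b['box']),round(b['p'],2)) for b in boxes_of('wrist','lifter')[:3]])
T=T_tool(s);P=cloud(d,K,k1,E);L=(P-T[:3,3])@T[:3,:3]*1000
zz=P[...,2]*1000
for r in range(60,400,10):
    print(r,' '.join('%4d'%zz[r,c] if d[r,c]>0 else '   .' for c in range(220,430,8)))
"
```

```text
[(array([275.,  60.,  95., 227.]), 0.92)]
60    0    0   -1    0    0    0    1   -1    0    0   -1    0    0    1    0    1    0    0    1    0   -1    0   -1    0    1    0    0
70   30   10    0    0    1    0    0    0   -1    0    0    1    1    1    1    0    1    1    0    0    0    1    2    0    0    1    0
80   33   12    0    0    0    1    0    0    0    0    0    1    1    1    2    2    1    0    2    1    0    0    0    0    1    0    1
90   33   16    0    0    1    0    0    1    0    0    1    2    2    1    1    1    1    0    1    0    1    0    0    1    1    0    2
100   35   17    0    0    0    0    1    0    0    1    2    2    1    1    3    2    1    2    0    0    0    0    1    0    0    0    0
110   39   21    0    0    0    0    1    0    0    0    2    3    2    1    2    2    2    1    0    0    0    0    0    0    0    0    0
120   40   22    1    0    1    0    0    0    0    1    1    2    2    3    1    2    2    2    0    0    0    0    0    0    0    0    0
130   41   27    4    0    0    0    0    0    0    2    3    2    3    3    3    2    3 
[... 2963 characters left out ...]
   19
350  172  172  173  174  172  195  195  196  195  195  187    0    0    0    0   51  171  195  195  194  194  194  195  173  173  172  171
360  178  177  176  176  173  199  198  198  197  198  191  192  193  192  192  192  192  199  198  198  198  198  198  173  177  176  175
370  181  181  180    0  201  201  202  201  202  202  195  196  198  196  196  197  197  201  200  202  200  201  201    0  178  181  180
380  184  183    0  198  203  205  204  204  203  204  199  199  199  200  199  200  199  204  203  204  204  204  204  198   26  181  183
390  185    0  202  202  207  207  208  207  208  208  202  202  202  202  202  203  202  205  207  208  207  208  208  208  202  202   41
```

```bash
cat >> h.py <<'E'
def lif():
    "lifter standing flat: handle axis in world from wrist cloud"
    im,d,K,k1,E,s=grab("wrist");T=T_tool(s);P=cloud(d,K,k1,E);L=(P-T[:3,3])@T[:3,:3]*1000
    m=(d>0)&(P[...,2]>.055)&(P[...,2]<.075)&(im.max(2)<90)&(L[...,0]<60)&(abs(L[...,1])<40)
    n,lab,st,_=cv2.connectedComponentsWithStats(m.astype(np.uint8));k=lab==1+np.argmax(st[1:,4])
    q=(P[k]*1000)[:,:2].astype(np.float32);r=cv2.minAreaRect(q);v=np.linalg.svd(q-q.mean(0),full_matrices=False)[2][0]
    h=np.degrees(np.arctan2(v[1],v[0]));t=q@v
    print("handle rect",r,"axis %.1f"%h,"n",len(q),"ends",q[np.argmin(t)],q[np.argmax(t)],"mean",q.mean(0))
    return im,d,K,k1,E,s
E
python3 -c "
from h import *
im,d,K,k1,E,s=lif()
P=cloud(d,K,k1,E)
# heel line row ~160 and blade extents: colour edges
print(on_z([[292,155],[345,163],[296,85],[350,88]],.003,K,k1,E)*1000)
"
```

```text
handle rect ((389.7274169921875, 190.16079711914062), (81.2854232788086, 20.69906997680664), 78.58062744140625) axis -108.3 n 1408 ends [400.9352 229.1412] [371.8425 152.3098] mean [391.0543 205.081 ]
[[378.8845 242.3515   3.    ]
 [425.5963 235.7916   3.    ]
 [383.8758 299.5409   3.    ]
 [427.5728 297.742    3.    ]]
```

Emit:
step_arm --claw 100 --pt "20 0 -40 0" --pt "20 0 -10 0" --pt "0 0 0 0" --pt "0 0 0 0"

```text
time: 22.85
tool_pos: [0.4068, 0.2493, 0.1348]
tool_rot: [0.003, 0.704, 0.71, -0.016]
contact_force: [-0.4, 0.3, -0.6]
gripper_width: 0.821
```

```bash
python3 -c "
from h import *
im,d,K,k1,E,s=lif()
go(410,205,140,90)
T=T_tool(s);P=cloud(d,K,k1,E);L=(P-T[:3,3])@T[:3,:3]*1000
# blade & gradients: print brightness map near blade
m=(d>0)&(P[...,2]>.009)&(P[...,2]<.05)&(abs(L[...,0])<120)&(abs(L[...,1])<40);q=P[m]*1000;print('neck/heel',q.min(0),q.max(0),np.median(q,0))
"
```

```text
handle rect ((385.59967041015625, 179.88311767578125), (87.33253479003906, 15.217212677001953), 76.22085571289062) axis -103.7 n 1247 ends [401.7765 220.8761] [373.1146 137.9848] mean [386.3077 183.4753]
pos [406.5534 249.0359 134.45  ] head 90.55 tilt x,y (deg, down+) 1.52 1.05 F [ 0.3333 -0.1856  0.7431] w 0.9001916253215052 t 22.9
shift [-44.1989   2.9405  -4.4333] turn 0.55
neck/heel [375.9434 227.1352   9.0375] [427.1934 250.0856  49.9126] [399.8094 237.4232  27.8957]
```

Emit:
step_arm --claw 45 --pt "0 0 0 7.2" --pt "0 0 0 7.2" --pt "-22 0 10 0" --pt "-22 0 10 0" --pt "0 0 10 0" --pt "0 0 10 0" --pt "0 0 0 0" --pt "0 0 0 0"

```text
time: 23.7
tool_pos: [0.3904, 0.1996, 0.0862]
tool_rot: [0.003, 0.792, 0.611, -0.021]
contact_force: [0.9, 0.5, 0.2]
gripper_width: 0.451
```

```bash
python3 -c "
from h import *
im,d,K,k1,E,s=lif()
go(391,201,38,76.2)
"
```

```text
handle rect ((385.5174865722656, 184.16200256347656), (94.81214904785156, 20.397703170776367), 74.9629135131836) axis -103.5 n 2363 ends [401.5624 228.9386] [377.2975 137.2834] mean [388.0026 187.8642]
pos [390.2913 199.6233  86.1381] head 75.35 tilt x,y (deg, down+) 2.18 1.19 F [-0.677   0.4244 -0.0655] w 0.4481476103648602 t 23.75
shift [ 3.3396  1.338  48.0284] turn -0.85
```

Emit:
step_arm --pt "3 0 12 -0.8" --pt "0 0 12 0" --pt "0 0 12 0" --pt "0 0 8 0" --pt "0 0 0 0" --pt "0 0 0 0"

```text
time: 24.35
tool_pos: [0.3899, 0.2024, 0.0382]
tool_rot: [0.003, 0.786, 0.618, -0.021]
contact_force: [1.2, 0.9, -0.8]
gripper_width: 0.449
```

```bash
python3 -c "
from h import *
im,d,K,k1,E,s=lif()
go(391,201,38,76.2)
"
```

```text
handle rect ((385.5895080566406, 184.5548095703125), (93.81748962402344, 18.223953247070312), 76.29945373535156) axis -103.4 n 3429 ends [400.2346 229.2671] [372.4054 139.4864] mean [387.9281 188.2579]
pos [389.8438 202.405   38.2486] head 76.33 tilt x,y (deg, down+) 2.15 1.24 F [-0.3013 -0.6841  0.6   ] w 0.4437128620758164 t 24.4
shift [-1.0817  1.4615  0.2578] turn 0.13
```

Emit:
step_arm --claw 18 --pt "0 0 0 0" --pt "0 0 0 0" --pt "0 0 0 0" --pt "0 0 0 0" --pt "3 0 -5 0" --pt "3 0 -5 0" --pt "3 0 -5 0" --pt "3 0 -5 0"

```text
time: 25.2
tool_pos: [0.3938, 0.2155, 0.0599]
tool_rot: [0.003, 0.786, 0.617, -0.021]
contact_force: [-0.7, 0.2, -1.3]
gripper_width: 0.182
```

Emit:
step_arm --pt "4 0 -5 0" --pt "4 0 -4 0" --pt "0 0 0 0"

```text
time: 25.5
tool_pos: [0.3973, 0.2252, 0.071]
tool_rot: [0.004, 0.786, 0.618, -0.019]
contact_force: [-0.6, 0.8, -0.8]
gripper_width: 0.183
```

```bash
python3 -c "
from h import *
im,d,K,k1,E,s=prof(-5,140,w=10)
go(391,201,38,76.2)
"
```

```text
[(np.int64(-56), 176, 113.8), (np.int64(-48), 389, 112.3), (np.int64(-40), 390, 109.9), (np.int64(-32), 389, 107.4), (np.int64(-24), 399, 104.8), (np.int64(-16), 404, 102.4), (np.int64(-8), 643, 100.8), (np.int64(0), 666, 98.3), (np.int64(8), 1044, 111.4), (np.int64(16), 441, 91.6), (np.int64(24), 1264, 59.9), (np.int64(32), 286, 21.0), (np.int64(40), 292, 18.4), (np.int64(48), 282, 15.4), (np.int64(56), 284, 12.7), (np.int64(64), 286, 10.0), (np.int64(72), 286, 7.2), (np.int64(80), 284, 4.7), (np.int64(88), 307, 1.6), (np.int64(96), 287, 0.3), (np.int64(104), 322, 0.3), (np.int64(112), 333, 0.4), (np.int64(120), 358, 0.2), (np.int64(128), 360, 0.3), (np.int64(136), 378, 0.4), (np.int64(144), 341, 0.2)]
pos [397.0332 224.9735  70.7007] head 76.32 tilt x,y (deg, down+) 2.04 1.07 F [-0.3694 -0.9284 -1.4367] w 0.1821263847157812 t 25.55
shift [-23.5426   0.4364  33.5562] turn 0.12
```

Emit:
step_arm --claw 0 --pt "0 0 0 0" --pt "0 0 0 0" --pt "0 0 0 0" --pt "0 0 0 0" --pt "0 0 0 0" --pt "0 0 0 0" --pt "0 0 0 0" --pt "0 0 0 0"

```text
time: 26.35
tool_pos: [0.3964, 0.2241, 0.0696]
tool_rot: [0.004, 0.786, 0.617, -0.021]
contact_force: [1.3, -0.2, -1.2]
gripper_width: 0.1
```

```bash
python3 -c "
from h import *
im,d,K,k1,E,s=prof(-5,140,w=10,st=16)
go(391,201,38,76.2)
"
```

```text
[(np.int64(-52), 633, 110.3), (np.int64(-36), 607, 106.8), (np.int64(-20), 455, 102.2), (np.int64(-4), 826, 99.6), (np.int64(12), 2078, 110.8), (np.int64(28), 1553, 52.8), (np.int64(44), 574, 16.6), (np.int64(60), 578, 11.4), (np.int64(76), 570, 6.2), (np.int64(92), 602, 1.2), (np.int64(108), 683, 0.4), (np.int64(124), 709, 0.2), (np.int64(140), 720, 0.3)]
pos [396.3509 224.0863  69.6395] head 76.29 tilt x,y (deg, down+) 2.14 1.15 F [ 0.8435  0.068  -0.9234] w 0.09639102719386966 t 26.4
shift [-22.4996   0.9227  32.4897] turn 0.09
```

Emit:
step_arm --pt "0 0 -10 0" --pt "0 0 -20 0" --pt "0 0 -20 0" --pt "0 0 0 0" --pt "0 0 0 0"

```text
time: 26.9
tool_pos: [0.3977, 0.226, 0.1229]
tool_rot: [0.003, 0.786, 0.617, -0.021]
contact_force: [0.4, 0.1, -0.6]
gripper_width: -0.002
```

```bash
python3 -c "
from h import *
im,d,K,k1,E,s=prof(20,180,w=10,st=16)
go(391,201,38,76.2)
"
```

```text
[(np.int64(12), 1115, 168.7)]
pos [397.9459 226.0934 123.0246] head 76.30 tilt x,y (deg, down+) 2.08 1.14 F [0.4018 0.5877 0.987 ] w -0.00041226362693907125 t 26.95
shift [-22.9139   0.8998  85.9142] turn 0.10
```

Emit:
step_arm --claw 45 --pt "0 0 -20 0" --pt "0 0 0 0" --pt "0 0 0 0"

```text
time: 27.25
tool_pos: [0.3968, 0.2261, 0.1401]
tool_rot: [0.003, 0.786, 0.617, -0.023]
contact_force: [-0.5, -0.7, -0.6]
gripper_width: 0.452
```

```bash
python3 -c "
from h import *
im,d,K,k1,E,s=lif()
go(391,201,38,76.2)
T=T_tool(s);P=cloud(d,K,k1,E);zz=P[...,2]*1000
for r in range(40,300,12):
    print(r,' '.join('%4d'%zz[r,c] if d[r,c]>0 else '   .' for c in range(230,430,8)))
"
```

```text
handle rect ((350.9331970214844, 201.9376220703125), (1.2435054779052734, 8.275571823120117), 38.75124740600586) axis -52.1 n 40 ends [348.7243 205.4704] [353.5187 198.707 ] mean [350.8908 201.958 ]
pos [397.0785 226.1575 140.4392] head 76.30 tilt x,y (deg, down+) 2.22 1.34 F [-0.8881  0.0551  0.0411] w 0.44561342492493555 t 27.3
shift [-21.8986   2.4614 103.3346] turn 0.10
40    0    0    0    0    0    0    0    0    0    0    0    0    1    0    0   -1    0    0    0    1    0    0    0    1   15
52    0    0    0    0    0    0    0    0    0    1    0    0    1    0    1    0    0    0    0    1    2    0    0   14    4
64    0    0    0   -1    0    0    0    0    0    0    1    0    0    1    1    0    0    0    0    1    1    0    1    6    5
76    .    2    0    0   -1    0    0    0    0    0    0    0    0    0    0    1    1    0    0    1    0    0    1    3   16
88    0    0    0    0    0    1    1    0    1    0    0    0    1    0    0    0    0    1    0    0    0    0    0   -1   17
100    1    0    0    0    0    0    0    2    1    0    0    0    0    0    0    0
[... 1409 characters left out ...]
    0    0    0    0    1    1    0   16   25   29   -1
244    0    0    0    5   63   67   66    0    0    0    0    0    1    0    0    0    0    0    0    0    0   32   50   56   57
256    0   16   16   65   67  177  184  184    0    0    0    0    0    0    0    0    1  183  183  175    0   48   57   57   57
268   15   19   65   67  188  194  194  189    0    0   -1    0    0    0    0    0    0  186  193  193  188    0   56   55   57
280    0   67   66  198  198  203  204  188    0    0    0    0    0    0    0    0    0  187  202  201  195  197    0    0    1
292   65   68  214  215  214  213  205  191    0    0    0    0    0    0    0    0    0  190  205  212  212  213  212    0    0
```

Emit:
step_arm --pt "-25 -25 -25 0" --pt "0 0 0 8.5" --pt "0 0 0 8.5" --pt "0 0 0 8.5" --pt "0 0 0 8.5" --pt "0 0 0 4" --pt "0 0 0 0" --pt "0 0 0 0"

```text
time: 28.1
tool_pos: [0.362, 0.2061, 0.157]
tool_rot: [0.01, 0.946, 0.321, -0.029]
contact_force: [-0.3, -0.2, -0.6]
gripper_width: 0.452
```

Run:
```python
s=open('h.py').read()
s=s.replace("(im.max(2)<90)&(L[...,0]<60)&(abs(L[...,1])<40)","(im.max(2)<90)&(abs(L[...,0])<110)&(abs(L[...,1])<110)")
s+='''
def blade_edges(h0):
    "flat blade: fit steel rectangle on bench using model: try origin/heading near guess, maximise agreement with depth z>1.2mm"
    pass
'''
open('h.py','w').write(s)
from h import *
im,d,K,k1,E,s=lif()
go(391,201,38,37)
```

```text
handle rect ((311.2223205566406, 170.36094665527344), (88.21065521240234, 15.847774505615234), 39.46846008300781) axis -141.1 n 1108 ends [349.4331 193.3414] [278.1819 141.1013] mean [314.0654 172.7718]
pos [361.9494 206.0663 156.9146] head 37.49 tilt x,y (deg, down+) 3.50 -0.06 F [ 0.071   0.1271 -0.8491] w 0.44466014387878994 t 28.15
shift [ 27.1814  21.575  117.4988] turn 0.49
```

Emit:
step_arm --pt "-20 2 0 -2" --pt "-19 2 0 0" --pt "0 0 30 0" --pt "0 0 30 0" --pt "0 0 0 0" --pt "0 0 0 0"

```text
time: 28.75
tool_pos: [0.3308, 0.1756, 0.0985]
tool_rot: [0.01, 0.939, 0.341, -0.028]
contact_force: [-0.3, -0.8, -0.9]
gripper_width: 0.451
```

Run:
```python
from h import *
im,d,K,k1,E,s=lif()
go(328.2,184.4,48,39.5)
P=cloud(d,K,k1,E);q=P[(d>0)&(P[...,0]>.25)&(P[...,0]<.345)&(P[...,1]>.2)&(P[...,1]<.34)&(P[...,2]>.03)&(P[...,2]<.06)];print("rack",q.max(0),q.min(0))
```

```text
handle rect ((312.1790771484375, 171.34454345703125), (89.42504119873047, 15.937431335449219), 38.65546798706055) axis -141.1 n 1965 ends [350.811  194.6289] [276.8807 143.8926] mean [314.4902 173.0261]
pos [330.5882 175.5906  98.351 ] head 39.95 tilt x,y (deg, down+) 3.44 0.06 F [-0.453   0.9346 -0.5946] w 0.44878851282023163 t 28.8
shift [ 6.8393 -8.2336 50.0396] turn 0.45
rack [0.3449 0.3146 0.0599] [0.25 0.2  0.03]
```

Emit:
step_arm --pt "4 -4 15 0" --pt "3 -4 15 0" --pt "0 0 12 0" --pt "0 0 0 0" --pt "0 0 0 0"

```text
time: 29.3
tool_pos: [0.3344, 0.1868, 0.062]
tool_rot: [0.01, 0.939, 0.342, -0.023]
contact_force: [0.3, -0.0, 0.1]
gripper_width: 0.45
```

Run:
```python
from h import *
go(327.8,183.9,50,39)
```

```text
pos [334.4032 186.8231  61.9744] head 40.04 tilt x,y (deg, down+) 2.83 -0.19 F [ 0.2959 -0.039   0.0709] w 0.44953350892048743 t 29.3
shift [-6.3351 -2.0505 12.2961] turn 1.04
```

Emit:
step_arm --pt "-2 -1 6 1" --pt "-1 -1 5 0" --pt "0 0 0 0"

```text
time: 29.6
tool_pos: [0.3316, 0.1862, 0.0523]
tool_rot: [0.01, 0.943, 0.333, -0.021]
contact_force: [-0.2, 0.2, -0.9]
gripper_width: 0.454
```

Emit:
step_arm --claw 17 --pt "0 0 0 0" --pt "0 0 0 0" --pt "0 0 0 0" --pt "0 0 0 0" --pt "8 6 0 0" --pt "8 6 0 0" --pt "8 6 0 0" --pt "8 6 0 0"

```text
time: 30.4
tool_pos: [0.3751, 0.1879, 0.0516]
tool_rot: [0.01, 0.943, 0.333, -0.02]
contact_force: [0.9, 0.1, 0.5]
gripper_width: 0.175
```

Emit:
step_arm --pt "8 6 0 0" --pt "8 6 0 0" --pt "0 0 0 0" --pt "0 0 0 0"

```text
time: 30.8
tool_pos: [0.3995, 0.1885, 0.0507]
tool_rot: [0.01, 0.943, 0.333, -0.02]
contact_force: [0.5, 0.2, 0.1]
gripper_width: 0.168
```

Run:
```python
from h import *
go(388,184,50,39)
im,d,K,k1,E,s=prof(-5,120,w=5,st=12)
```

```text
pos [399.5176 188.4619  50.69  ] head 38.86 tilt x,y (deg, down+) 2.56 -0.36 F [0.5152 0.2408 0.1026] w 0.168393980485844 t 30.8
shift [-11.7253  -3.7599   1.1922] turn -0.14
[(np.int64(-54), 140, 0.3), (np.int64(-42), 144, 0.3), (np.int64(-30), 149, 0.5), (np.int64(-18), 155, 0.3), (np.int64(-6), 160, 0.3), (np.int64(6), 166, 0.4), (np.int64(18), 182, 0.3), (np.int64(30), 199, 0.3), (np.int64(42), 210, 0.2), (np.int64(54), 231, 0.3), (np.int64(66), 238, 0.3), (np.int64(78), 251, 0.2), (np.int64(90), 258, 0.3), (np.int64(102), 293, 0.4), (np.int64(114), 307, 0.3), (np.int64(126), 419, 0.6), (np.int64(138), 214, 5.6)]
```

Emit:
step_arm --claw 60 --pt "-25 -15 -50 0" --pt "-20 -15 -30 0" --pt "0 0 0 0" --pt "0 0 0 0"

```text
time: 31.25
tool_pos: [0.3476, 0.1859, 0.1237]
tool_rot: [0.01, 0.943, 0.333, -0.025]
contact_force: [-0.7, -0.4, -1.0]
gripper_width: 0.595
```

Run:
```python
from h import *
im,d,K,k1,E,s=lif()
go(388,184,50,39)
```

```text
handle rect ((313.2831726074219, 174.01229858398438), (94.33966064453125, 21.06920623779297), 36.94608688354492) axis -140.8 n 1753 ends [349.7623 203.8739] [277.5801 143.0074] mean [319.0114 176.5636]
pos [347.709  185.8807 123.6838] head 38.88 tilt x,y (deg, down+) 3.15 -0.11 F [0.3156 0.1981 0.5891] w 0.5999714671743689 t 31.3
shift [34.1853 26.6192 71.9652] turn -0.12
```

Emit:
step_arm --claw 45 --pt "-16 3 10 0" --pt "0 0 20 0" --pt "0 0 20 0" --pt "0 0 0 0" --pt "0 0 10 0" --pt "0 0 0 0" --pt "0 0 0 0"

```text
time: 32.0
tool_pos: [0.3334, 0.1699, 0.0586]
tool_rot: [0.01, 0.943, 0.332, -0.029]
contact_force: [0.5, -0.1, 0.4]
gripper_width: 0.457
```

Run:
```python
from h import *
im,d,K,k1,E,s=lif()
go(328.5,184.2,44,39)
```

```text
handle rect ((314.1967468261719, 172.73838806152344), (94.6458740234375, 18.040542602539062), 41.06333541870117) axis -140.7 n 3011 ends [350.133  203.4901] [277.8255 142.4449] mean [318.167 175.547]
pos [333.2428 169.8365  58.4858] head 38.84 tilt x,y (deg, down+) 3.53 0.03 F [ 0.5559 -0.7181 -0.206 ] w 0.4501367663977367 t 32.05
shift [  6.1957 -14.1542  14.1391] turn -0.16
```

Emit:
step_arm --pt "3 -7 -3 0" --pt "3 -7 0 0" --pt "0 0 0 0" --pt "0 0 8 0" --pt "0 0 6 0" --pt "0 0 0 0"

```text
time: 32.65
tool_pos: [0.3299, 0.1865, 0.0485]
tool_rot: [0.01, 0.943, 0.333, -0.027]
contact_force: [-0.7, 0.4, -0.3]
gripper_width: 0.452
```

Run:
```python
from h import *
go(328.5,184.2,44,39)
```

```text
pos [329.8705 186.5175  48.5458] head 38.90 tilt x,y (deg, down+) 3.27 -0.05 F [-0.722   0.375  -0.3088] w 0.4516938702484163 t 32.65
shift [-2.2582  0.9383  4.6833] turn -0.10
```

Emit:
step_arm --claw 16 --pt "0 1 5 0" --pt "0 0 0 0" --pt "0 0 0 0" --pt "0 0 0 0" --pt "0 0 0 0" --pt "0 0 0 0"

```text
time: 33.25
tool_pos: [0.3301, 0.1849, 0.0426]
tool_rot: [0.01, 0.943, 0.332, -0.027]
contact_force: [0.3, -0.1, 1.2]
gripper_width: 0.161
```

Emit:
step_arm --pt "5 4 0 0" --pt "8 6 0 0" --pt "8 6 0 0" --pt "8 6 0 0" --pt "8 6 0 0" --pt "8 6 0 0" --pt "0 0 0 0"

```text
time: 33.95
tool_pos: [0.3932, 0.1869, 0.0404]
tool_rot: [0.01, 0.943, 0.332, -0.026]
contact_force: [-0.2, 1.1, -0.7]
gripper_width: 0.161
```

Run:
```python
from h import *
go(388,184.2,44,39)
im,d,K,k1,E,s=prof(-5,120,w=5,st=12)
lif()
```

```text
pos [393.1954 186.9264  40.3634] head 38.82 tilt x,y (deg, down+) 3.22 -0.09 F [-0.2487  1.1077 -0.6842] w 0.16145982865751396 t 33.95
shift [-5.9524 -1.1274 -3.3088] turn -0.18
[(np.int64(-54), 143, 0.4), (np.int64(-42), 148, 0.3), (np.int64(-30), 147, 0.4), (np.int64(-18), 163, 0.4), (np.int64(-6), 174, 0.3), (np.int64(6), 189, 0.3), (np.int64(18), 206, 0.3), (np.int64(30), 222, 0.4), (np.int64(42), 226, 0.4), (np.int64(54), 238, 0.3), (np.int64(66), 261, 0.4), (np.int64(78), 284, 0.4), (np.int64(90), 297, 0.4), (np.int64(102), 322, 0.4), (np.int64(114), 350, 0.2), (np.int64(126), 388, 0.3), (np.int64(138), 223, 0.5)]
handle rect ((348.4348449707031, 201.537109375), (6.378551483154297, 20.486248016357422), 39.3277587890625) axis -50.2 n 349 ends [341.9224 209.4434] [355.9851 194.481 ] mean [349.5593 202.0749]
```

Emit:
step_arm --claw 45 --pt "0 0 -45 0" --pt "-15 -10 -45 0" --pt "0 0 0 0" --pt "0 0 0 0"

```text
time: 34.45
tool_pos: [0.3746, 0.1881, 0.1318]
tool_rot: [0.01, 0.943, 0.333, -0.03]
contact_force: [-0.3, 0.3, -1.7]
gripper_width: 0.448
```

Run:
```python
from h import *
im,d,K,k1,E,s=lif()
go(388,184.2,44,39)
print([(np.round(b['box']),round(b['p'],2)) for b in boxes_of('wrist','lifter')[:2]])
P=cloud(d,K,k1,E)*1000;m=(d>0)&(P[...,2]>1.3)&(P[...,2]<110)
# world grid height map 8mm
g={}
for x,y,z in P[m]: 
    k=(int(x//8),int(y//8)); g[k]=max(g.get(k,-9),z)
print('      '+' '.join('%4d'%(y*8) for y in range(42,10,-1)))
for x in range(62,33,-1): print('%4d  '%(x*8)+' '.join('%4d'%g[(x,y)] if (x,y) in g else '   .' for y in range(42,10,-1)))
```

```text
handle rect ((314.15472412109375, 172.74420166015625), (94.66903686523438, 17.64212989807129), 40.6427001953125) axis -140.3 n 1404 ends [352.6313 200.5931] [276.4846 143.9956] mean [317.6044 174.7258]
pos [374.9629 188.2451 132.0813] head 38.87 tilt x,y (deg, down+) 3.54 0.07 F [-0.0675 -0.3155  0.6903] w 0.45334060162902956 t 34.5
shift [13.0278 11.4375 87.4305] turn -0.13
[(array([269.,  96.,  59., 202.]), 0.56)]
       336  328  320  312  304  296  288  280  272  264  256  248  240  232  224  216  208  200  192  184  176  168  160  152  144  136  128  120  112  104   96   88
 496     .    .    .    .    .    .    .    1   16   17   17   18   17   17   18   18   18   17   16    1    2    2    2    1    2    2    2    1    2    2    2    1
 488     .    .    .    .    .    .    .    2    1    1    1    2    2    2    1    2    2    1    2    2    2    2    2    2    2    2    1    1    1    1    1    1
 480     .    .    .    .    .    1    2    1    2    2    1    2    2    2    1    2    1    2    2    2    2    2    2    1   58   59   59   58    .    .    .    2
 472     .    . 
[... 3599 characters left out ...]
8   18   18   18   18   18   17    .
 296     1    1    2   42   43   43   43   43   43   43   43   43   43   44   43   43   42   43   43   42    .   66   68   68   67   18   18   18   18   18   18    1
 288     2    1    1   42   43   43   43   43   43   43   43   43   42   43   43   43   43   43   43   41    1    .   67   68   68   65   18   17   18   17   17   14
 280     2    1    1   42   42   43   43   43   43   43   43   43   43   43   43   42   43   43   43   42    1    1    .   68   68   68   20   19   19   20   19   17
 272     1    2    2   42   42   43   43   43   43   43   43   43   43   44   43   42   43   42   43   41    .    .    .   67   68   66   19   20   19   19   19   16
```

Run:
```python
from h import *
im,d,K,k1,E,s=grab('wrist');T=T_tool(s);P=cloud(d,K,k1,E);L=(P-T[:3,3])@T[:3,:3]*1000
m=(d>0)&(d<.25)&(abs(L[...,0])<30)&(abs(L[...,1])<60)
q=L[m]
for y in range(-60,60,6):
    k=q[(q[:,1]>=y)&(q[:,1]<y+6)]
    if len(k)>5:
        i=np.argsort(k[:,2])[-5:];print(y,len(k),'max z_tool',np.round(k[i][:,2],0),'x',np.round(k[i][:,0],0))
print(s['gripper_width'])
```

```text
-60 1234 max z_tool [-91. -91. -90. -90. -90.] x [12. 12. 12. 11. 12.]
-54 2509 max z_tool [-76. -76. -76. -75. -75.] x [12. 12. 12. 12. 12.]
-48 3481 max z_tool [-74. -73. -73. -73. -73.] x [12. 12. 12. 12. 12.]
-42 1480 max z_tool [-71. -70. -70. -70. -70.] x [7. 7. 7. 7. 7.]
-36 741 max z_tool [-37. -37. -37. -37. -36.] x [7. 7. 7. 7. 7.]
-30 1168 max z_tool [-34. -34. -34. -32. -32.] x [11. 11. 11. 11. 11.]
-24 3177 max z_tool [-29. -29. -29. -29. -29.] x [ 6.  7.  3. -7. -7.]
-18 1643 max z_tool [-86. -86. -86. -86. -85.] x [13. 13. 12. 12. 12.]
-12 1190 max z_tool [-100.  -99.  -99.  -99.  -99.] x [10.  9.  9.  9.  9.]
-6 945 max z_tool [-101. -100. -100. -100. -100.] x [ 9. 10.  9. 10.  9.]
0 926 max z_tool [-101. -101. -101. -101. -101.] x [ 9. 10. 10.  9. 10.]
6 1110 max z_tool [-100. -100. -100.  -99.  -99.] x [ 9. 10.  9.  9.  9.]
12 1559 max z_tool [-92. -92. -92. -92. -91.] x [17. 16. 17. 16. 17.]
18 3096 max z_tool [-29. -29. -29. -29. -29.] x [ 7.  4. -7.  6. -7.]
24 1404 max z_tool [-33. -33. -32. -32. -32.] x [11. 11. 11. 11. 11.]
30 713 max z_tool [-37. -36. -36. -36. -35.] x [8. 7. 7. 6. 6.]
36 1279 max z_tool [-70. -70. -70. -69. -69.] x [7. 7. 7. 7. 7.]
42 3094 max z_tool [-73. -73. -73. -72. -72.] x [12. 12.  7.  7.  7.]
48 2966 max z_tool [-75. -75. -75. -75. -74.] x [12. 12. 12. 12. 12.]
54 1379 max z_tool [-86. -86. -86. -85. -84.] x [12. 12. -7. -8. 11.]
0.4462255441606422
```

Emit:
step_arm --pt "-22 -12 0 0" --pt "-22 -12 0 0" --pt "0 0 25 0" --pt "0 0 25 0" --pt "0 0 0 0" --pt "0 0 0 0"

```text
time: 35.2
tool_pos: [0.316, 0.1749, 0.0747]
tool_rot: [0.009, 0.942, 0.332, -0.038]
contact_force: [0.7, 0.3, 0.2]
gripper_width: 0.452
```

Run:
```python
from h import *
go(329,185.5,20,39)
```

```text
pos [316.0103 174.8732  74.7151] head 38.84 tilt x,y (deg, down+) 4.52 0.44 F [0.6503 0.2535 0.1827] w 0.45243639580656664 t 35.2
shift [21.0425  0.2827 53.2216] turn -0.16
```

Emit:
step_arm --pt "7 0 0 0" --pt "7 0 12 0" --pt "0 0 12 0" --pt "0 0 10 0" --pt "0 0 0 0" --pt "0 0 0 0"

```text
time: 35.8
tool_pos: [0.3287, 0.1838, 0.0412]
tool_rot: [0.009, 0.943, 0.332, -0.036]
contact_force: [0.1, -0.2, 0.1]
gripper_width: 0.45
```

Run:
```python
from h import *
go(329,185.5,20,39)
```

```text
pos [328.7269 183.8266  41.2448] head 38.81 tilt x,y (deg, down+) 4.29 0.36 F [ 0.0633 -0.2223  0.1124] w 0.4499184541651476 t 35.8
shift [ 2.8472 -0.9987 21.0977] turn -0.19
```

Emit:
step_arm --pt "1 -1 8 0" --pt "0 0 8 0" --pt "0 0 6 0" --pt "0 0 0 0"

```text
time: 36.2
tool_pos: [0.328, 0.1845, 0.0183]
tool_rot: [0.009, 0.943, 0.332, -0.035]
contact_force: [-1.3, 0.7, -0.8]
gripper_width: 0.45
```

Emit:
step_arm --claw 17.5 --pt "0 0 0 0" --pt "0 0 0 0" --pt "0 0 0 0" --pt "0 0 0 0" --pt "3 0 -5 0" --pt "3 0 -5 0" --pt "3 0 -5 0" --pt "0 0 0 0"

```text
time: 37.0
tool_pos: [0.3364, 0.1912, 0.0338]
tool_rot: [0.009, 0.943, 0.332, -0.035]
contact_force: [-0.1, -0.4, -1.9]
gripper_width: 0.182
```

Run:
```python
from h import *
go(329,185.5,20,39)
prof(-5,120,w=8,st=12)
```

```text
pos [336.4243 191.192   33.7971] head 38.79 tilt x,y (deg, down+) 4.19 0.32 F [-0.0713 -0.3653 -1.9312] w 0.18184139370367183 t 37.0
shift [-8.3189 -0.1332 14.445 ] turn -0.21
[(np.int64(-54), 121, 82.6), (np.int64(-42), 444, 82.8), (np.int64(-30), 484, 82.7), (np.int64(-18), 521, 82.7), (np.int64(-6), 673, 82.8), (np.int64(6), 807, 82.9), (np.int64(18), 798, 81.6), (np.int64(30), 1421, 62.4), (np.int64(42), 817, 32.7), (np.int64(54), 499, 18.8), (np.int64(66), 534, 18.5), (np.int64(78), 592, 18.2), (np.int64(90), 619, 17.9), (np.int64(102), 695, 17.5), (np.int64(114), 538, 16.9), (np.int64(126), 669, 0.3), (np.int64(138), 243, 0.2)]
```

Emit:
step_arm --claw 0 --pt "0 0 0 0" --pt "0 0 0 0" --pt "0 0 -20 0" --pt "20 16 0 0" --pt "20 16 0 0" --pt "15 12 0 0" --pt "0 0 0 0" --pt "0 0 0 0"

```text
time: 37.85
tool_pos: [0.4076, 0.1914, 0.0479]
tool_rot: [0.009, 0.942, 0.332, -0.037]
contact_force: [0.1, -0.2, -2.2]
gripper_width: 0.175
```

Run:
```python
from h import *
go(395,200,30,39)
prof(10,120,w=8,st=12)
```

```text
pos [407.6258 191.4023  47.9277] head 38.84 tilt x,y (deg, down+) 4.41 0.41 F [ 0.0703 -0.221  -2.2111] w 0.17519495212934932 t 37.85
shift [ -3.0523 -14.484   18.3203] turn -0.16
[(np.int64(-54), 127, 96.8), (np.int64(-42), 444, 96.8), (np.int64(-30), 490, 96.7), (np.int64(-18), 512, 96.8), (np.int64(-6), 680, 96.9), (np.int64(6), 831, 97.0), (np.int64(18), 798, 95.5), (np.int64(30), 1417, 76.3), (np.int64(42), 817, 46.4), (np.int64(54), 495, 32.6), (np.int64(66), 534, 32.2), (np.int64(78), 591, 31.8), (np.int64(90), 621, 31.5), (np.int64(102), 689, 31.2), (np.int64(114), 487, 30.6), (np.int64(126), 225, 16.0)]
```

Emit:
step_arm --claw 18.5 --pt "0 0 0 0" --pt "0 0 0 0" --pt "0 0 0 0"

```text
time: 38.2
tool_pos: [0.4051, 0.1914, 0.0474]
tool_rot: [0.009, 0.942, 0.333, -0.038]
contact_force: [0.3, 0.6, -0.8]
gripper_width: 0.187
```

Run:
```python
from h import *
go(395,200,30,39)
prof(3,120,w=8,st=12)
```

```text
pos [405.0732 191.3987  47.3682] head 38.91 tilt x,y (deg, down+) 4.47 0.44 F [ 0.3115  0.5502 -0.7565] w 0.18724400247629772 t 38.2
shift [ -1.0756 -12.8838  17.6056] turn -0.09
[(np.int64(-54), 104, 96.5), (np.int64(-42), 459, 96.6), (np.int64(-30), 491, 96.5), (np.int64(-18), 523, 96.4), (np.int64(-6), 679, 96.5), (np.int64(6), 803, 96.4), (np.int64(18), 788, 95.1), (np.int64(30), 1427, 75.6), (np.int64(42), 817, 45.7), (np.int64(54), 493, 32.1), (np.int64(66), 535, 31.6), (np.int64(78), 589, 31.3), (np.int64(90), 615, 30.8), (np.int64(102), 691, 30.4), (np.int64(114), 451, 29.9), (np.int64(126), 428, 15.4), (np.int64(138), 288, 4.6)]
```

Emit:
step_arm --claw 18.8 --pt "0 0 -5 0" --pt "0 0 0 0" --pt "0 0 0 0"

```text
time: 38.55
tool_pos: [0.4054, 0.1919, 0.0533]
tool_rot: [0.009, 0.942, 0.333, -0.037]
contact_force: [-0.2, 0.2, -1.1]
gripper_width: 0.19
```

Run:
```python
from h import *
go(395,200,30,39)
prof(3,120,w=8,st=12)
```

```text
pos [405.4244 191.8965  53.3145] head 38.93 tilt x,y (deg, down+) 4.40 0.42 F [-0.1621  0.1704 -1.0673] w 0.18999740772785065 t 38.55
shift [ -1.2186 -12.6791  23.5723] turn -0.07
[(np.int64(-54), 409, 93.8), (np.int64(-42), 442, 92.8), (np.int64(-30), 460, 92.0), (np.int64(-18), 494, 91.3), (np.int64(-6), 657, 90.7), (np.int64(6), 772, 89.9), (np.int64(18), 691, 87.6), (np.int64(30), 1223, 65.4), (np.int64(42), 613, 31.8), (np.int64(54), 433, 22.5), (np.int64(66), 454, 21.4), (np.int64(78), 500, 20.2), (np.int64(90), 504, 19.2), (np.int64(102), 568, 18.0), (np.int64(114), 175, 17.0), (np.int64(126), 398, 15.5), (np.int64(138), 356, 4.5)]
```

Emit:
step_arm --claw 19.5 --pt "0 0 12 0" --pt "0 0 12 0" --pt "0 0 11 0" --pt "0 0 0 0"

```text
time: 39.0
tool_pos: [0.4082, 0.1911, 0.0215]
tool_rot: [0.011, 0.942, 0.333, -0.033]
contact_force: [-0.1, 0.2, -0.2]
gripper_width: 0.196
```

Emit:
step_arm --claw 18.6 --pt "0 0 0 0" --pt "0 0 0 0" --pt "3 0 -6 0" --pt "3 0 -6 0" --pt "3 0 -6 0" --pt "4 0 -6 0" --pt "4 0 -5 0" --pt "0 0 0 0"

```text
time: 39.8
tool_pos: [0.4235, 0.2038, 0.0498]
tool_rot: [0.01, 0.942, 0.333, -0.034]
contact_force: [0.3, -0.2, 0.1]
gripper_width: 0.185
```

Run:
```python
from h import *
go(395,200,18,39)
prof(-3,120,w=8,st=12)
```

```text
pos [423.4634 203.8488  49.8174] head 38.92 tilt x,y (deg, down+) 4.10 0.20 F [ 0.2954 -0.1682  0.1245] w 0.1845174667293985 t 39.8
shift [-22.2247 -14.7729  33.5432] turn -0.08
[(np.int64(-54), 138, 43.6), (np.int64(-42), 161, 49.3), (np.int64(-30), 277, 53.0), (np.int64(-18), 610, 43.3), (np.int64(-6), 616, 32.0), (np.int64(6), 662, 21.2), (np.int64(18), 366, 6.6), (np.int64(30), 305, 9.5), (np.int64(42), 343, 14.4), (np.int64(54), 404, 19.4), (np.int64(66), 454, 24.3), (np.int64(78), 535, 27.9), (np.int64(90), 454, 0.3), (np.int64(102), 518, 5.0), (np.int64(114), 517, 4.5), (np.int64(126), 588, 4.4), (np.int64(138), 382, 4.5)]
```

Emit:
step_arm --claw 50 --pt "0 0 0 0" --pt "-20 0 -45 0" --pt "-21 0 0 0" --pt "0 0 0 0" --pt "0 0 0 0"

```text
time: 40.35
tool_pos: [0.3911, 0.1787, 0.0952]
tool_rot: [0.01, 0.942, 0.333, -0.039]
contact_force: [-0.0, 0.9, -0.3]
gripper_width: 0.497
```

Run:
```python
from h import *
im,d,K,k1,E,s=grab('wrist');T=T_tool(s);P=cloud(d,K,k1,E);L=(P-T[:3,3])@T[:3,:3]*1000
go(0,0,0,39)
m=(d>0)&(P[...,2]>.014)&(P[...,2]<.07)&(im.max(2)<75)&(abs(L[...,0])<90)&(abs(L[...,1])<40)&(L[...,2]>-20)
n,lab,st,_=cv2.connectedComponentsWithStats(m.astype(np.uint8));k=lab==1+np.argmax(st[1:,4]);q=np.c_[L[k],P[k][:,2]*1000]
for a in range(-80,80,10):
    j=(q[:,0]>=a)&(q[:,0]<a+10)
    if j.sum()>10:print(a+5,j.sum(),'y',np.round(np.percentile(q[j][:,1],[3,97]),1),'ztop',round(float(np.median(q[j][:,3])),1))
for a in range(40,150,10):
    j=(d>0)&(L[...,0]>=a)&(L[...,0]<a+10)&(P[...,2]>.004)&(abs(L[...,1])<45)&(P[...,2]<.06)
    if j.sum()>10:print('b',a+5,j.sum(),'y',np.round(np.percentile(L[j][:,1],[3,97]),1),'z',round(float(np.median(P[j][:,2])*1000),1))
```

```text
pos [390.5757 178.5335  94.5692] head 38.95 tilt x,y (deg, down+) 4.67 0.42 F [ 0.4801 -0.5423 -0.7099] w 0.4986872673576166 t 40.4
shift [-406.8892 -105.77    128.9217] turn -0.05
-55 96 y [-0.5 12.7] ztop 23.3
-45 108 y [-1.4 12.5] ztop 27.7
-35 122 y [-2.2 12.1] ztop 32.1
-25 130 y [-2.2 11.7] ztop 36.5
-15 151 y [-2.9 11.4] ztop 40.9
-5 168 y [-2.8 11. ] ztop 45.6
5 181 y [-3.5 10.6] ztop 50.2
15 120 y [-4.3 10.5] ztop 51.9
b 45 383 y [-7.6 13.3] z 23.9
b 55 567 y [-22.1  25.4] z 12.3
b 65 723 y [-23.1  27.7] z 6.0
b 75 865 y [-24.2  27. ] z 9.6
b 85 901 y [-24.7  26.7] z 13.8
b 95 1078 y [-25.1  26.2] z 17.9
b 105 1119 y [-25.5  25.8] z 22.0
b 115 1427 y [-25.7  42.3] z 25.8
b 125 1000 y [-25.   42.3] z 28.5
b 135 515 y [ 9.7 44.2] z 5.3
b 145 718 y [-0.9 43.6] z 4.9
```

Emit:
step_arm --pt "0 4 15 -2.4" --pt "0 0 20 0" --pt "0 0 20 0" --pt "0 0 20 0" --pt "0 0 0 0" --pt "0 0 0 0"

```text
time: 41.0
tool_pos: [0.3893, 0.1733, 0.0158]
tool_rot: [0.009, 0.934, 0.354, -0.041]
contact_force: [-0.6, 0.0, -0.0]
gripper_width: 0.496
```

Run:
```python
from h import *
im,d,K,k1,E,s=grab('wrist');T=T_tool(s);P=cloud(d,K,k1,E);L=(P-T[:3,3])@T[:3,:3]*1000
go(0,0,0,41.4)
m=(d>0)&(P[...,2]>.014)&(P[...,2]<.07)&(im.max(2)<75)&(abs(L[...,0])<90)&(abs(L[...,1])<14)&(L[...,2]>-60)
q=np.c_[L[m],P[m][:,2]*1000]
for a in range(-60,60,10):
    j=(q[:,0]>=a)&(q[:,0]<a+10)
    if j.sum()>10:print(a+5,j.sum(),'y',np.round(np.percentile(q[j][:,1],[3,97]),1),'ztop',round(float(np.median(q[j][:,3])),1))
```

```text
pos [389.067  173.2572  15.7585] head 41.52 tilt x,y (deg, down+) 4.74 0.71 F [-0.5147 -0.7934 -0.4776] w 0.5022064559480791 t 41.05
shift [-403.4633 -127.5666   50.8291] turn 0.12
-55 134 y [-7.1  6.6] ztop 23.7
-45 153 y [-7.   7.1] ztop 28.1
-35 176 y [-7.   6.9] ztop 32.7
-25 206 y [-6.9  7.1] ztop 37.2
-15 235 y [-7.  7.] ztop 41.7
-5 271 y [-6.9  7.1] ztop 46.4
5 355 y [-6.9  7.2] ztop 51.0
15 150 y [-7.4  7.6] ztop 51.1
```

Emit:
step_arm --pt "0 0 10 0" --pt "0 0 9 0" --pt "0 0 0 0"

```text
time: 41.35
tool_pos: [0.3898, 0.1731, -0.0024]
tool_rot: [0.009, 0.934, 0.354, -0.039]
contact_force: [0.8, -0.1, -0.0]
gripper_width: 0.497
```

Emit:
step_arm --claw 0 --pt "0 0 0 0" --pt "0 0 0 0" --pt "0 0 0 0" --pt "0 0 0 0" --pt "0 0 0 0" --pt "0 0 -30 0" --pt "0 0 -30 0" --pt "0 0 0 0"

```text
time: 42.15
tool_pos: [0.3922, 0.1753, 0.0578]
tool_rot: [0.009, 0.934, 0.354, -0.041]
contact_force: [0.8, 0.8, -1.2]
gripper_width: 0.176
```

Emit:
step_arm --claw 18.55 --pt "0 0 0 0" --pt "0 0 0 0" --pt "0 0 0 0" --pt "0 0 0 0" --pt "0 0 0 0"

```text
time: 42.65
tool_pos: [0.3888, 0.1742, 0.0529]
tool_rot: [0.009, 0.934, 0.354, -0.044]
contact_force: [1.1, 0.5, -1.8]
gripper_width: 0.188
```

Run:
```python
from h import *
go(0,0,56,41.4)
prof(3,120,w=8,st=12)
```

```text
pos [388.7837 174.2452  52.922 ] head 41.54 tilt x,y (deg, down+) 5.10 0.88 F [ 1.1048  0.5096 -1.8253] w 0.1883548243739352 t 42.65
shift [-405.2251 -126.8439   35.0266] turn 0.14
[(np.int64(-54), 188, 81.6), (np.int64(-42), 216, 86.7), (np.int64(-30), 253, 91.7), (np.int64(-18), 310, 96.8), (np.int64(-6), 469, 102.6), (np.int64(6), 694, 106.8), (np.int64(18), 1124, 102.9), (np.int64(30), 1072, 89.9), (np.int64(42), 917, 77.7), (np.int64(54), 823, 65.5), (np.int64(66), 677, 60.8), (np.int64(78), 813, 65.4), (np.int64(90), 977, 70.0), (np.int64(102), 1246, 74.5), (np.int64(114), 1464, 79.0)]
```

Emit:
step_arm --claw 18.66 --pt "0 0 -4 0" --pt "0 0 0 0" --pt "0 0 0 0"

```text
time: 43.0
tool_pos: [0.3889, 0.1744, 0.0569]
tool_rot: [0.009, 0.934, 0.354, -0.045]
contact_force: [0.5, -1.2, -1.4]
gripper_width: 0.185
```

Run:
```python
from h import *
prof(3,120,w=8,st=16)
```

```text
[(np.int64(-36), 629, 115.5), (np.int64(-20), 991, 110.6), (np.int64(-4), 1071, 104.7), (np.int64(12), 1174, 98.5), (np.int64(28), 1644, 56.1), (np.int64(44), 550, 19.5), (np.int64(60), 554, 13.0), (np.int64(76), 535, 6.4), (np.int64(92), 24, 3.2)]
```

Emit:
step_arm --claw 18.72 --pt "0 0 0 0" --pt "0 0 0 0"

```text
time: 43.25
tool_pos: [0.3892, 0.1745, 0.0573]
tool_rot: [0.009, 0.934, 0.354, -0.044]
contact_force: [0.2, 0.3, -0.1]
gripper_width: 0.184
```

Emit:
step_arm --claw 18.4 --pt "0 0 0 0"

```text
time: 43.35
tool_pos: [0.3893, 0.1745, 0.0574]
tool_rot: [0.009, 0.934, 0.354, -0.044]
contact_force: [-0.6, -0.3, -0.8]
gripper_width: 0.186
```

Run:
```python
from h import *
go(0,0,56,41.4)
prof(3,120,w=8,st=16)
```

```text
pos [389.2834 174.479   57.3915] head 41.54 tilt x,y (deg, down+) 5.10 0.87 F [-0.5855 -0.2549 -0.7667] w 0.18582158279956093 t 43.35
shift [-405.3508 -126.9483   39.5124] turn 0.14
[(np.int64(-36), 668, 115.0), (np.int64(-20), 975, 109.8), (np.int64(-4), 1049, 104.0), (np.int64(12), 1172, 97.7), (np.int64(28), 1594, 54.1), (np.int64(44), 551, 19.2), (np.int64(60), 553, 12.7), (np.int64(76), 519, 6.4), (np.int64(92), 25, 3.4)]
```

Emit:
step_arm --claw 0 --pt "0 0 0 0" --pt "0 0 0 0" --pt "0 0 0 0" --pt "0 0 -40 0" --pt "0 0 0 0" --pt "37 -7 0 0" --pt "37 -7 0 0" --pt "36 -6 0 0"

```text
time: 44.2
tool_pos: [0.4594, 0.2634, 0.0855]
tool_rot: [0.009, 0.935, 0.352, -0.046]
contact_force: [-0.4, 0.4, -0.6]
gripper_width: 0.17
```

Emit:
step_arm --pt "0 0 0 8" --pt "0 0 0 8" --pt "0 0 0 8" --pt "0 0 0 8" --pt "0 0 0 7.5" --pt "0 0 0 0" --pt "0 0 0 0"

```text
time: 44.9
tool_pos: [0.4591, 0.266, 0.0782]
tool_rot: [0.026, 0.999, 0.005, -0.044]
contact_force: [0.2, 0.3, -1.0]
gripper_width: 0.171
```

```bash
cat >> h.py <<'E'
def look(zmin,lo=42,hi=78):
    "blade plane + tip + plate edge, world terms"
    im,d,K,k1,E,s=grab("wrist");T=T_tool(s);P=cloud(d,K,k1,E);L=(P-T[:3,3])@T[:3,:3]*1000;W=P*1000
    m=(d>0)&(L[...,0]>lo)&(L[...,0]<hi)&(abs(L[...,1])<22)&(W[...,2]>zmin)
    q=W[m];h=np.arctan2(T[1,0],T[0,0]);f=(q[:,:2]-T[:2,3]*1000)@np.array([[np.cos(h),np.sin(h)],[np.sin(h),-np.cos(h)]])
    A=np.c_[f,np.ones(len(f))];k=np.ones(len(f),bool)
    for _ in range(4): c=np.linalg.lstsq(A[k],q[k,2],rcond=None)[0];r=q[:,2]-A@c;k=abs(r)<2.5
    m=(d>0)&(L[...,0]>25)&(L[...,0]<160)&(abs(L[...,1])<30)
    q=W[m];f=(q[:,:2]-T[:2,3]*1000)@np.array([[np.cos(h),np.sin(h)],[np.sin(h),-np.cos(h)]])
    k=abs(q[:,2]-np.c_[f,np.ones(len(f))]@c)<1.5
    hx=np.histogram(f[k,0],np.arange(0,170,3));tip=[int(b) for b,n in zip(hx[1],hx[0]) if n>hx[0].max()*.3]
    ft=f[k&(f[:,0]>tip[-1]-20)] if False else f[k]
    x0,x1=tip[0],tip[-1]+3
    print("blade: tip-down %.1f (underside) roll(right down+) %.1f; fwd %d..%d, z(top) at ends %.1f %.1f; y %.1f..%.1f"%(-np.degrees(np.arctan(c[0]))-1.6,-np.degrees(np.arctan(c[1])),x0,x1,c[0]*x0+c[2],c[0]*x1+c[2],np.percentile(ft[:,1],1),np.percentile(ft[:,1],99)))
    i=im.astype(int);g=(((i[...,1]-i[...,0])>8)&(i[...,1]>150)).astype(np.uint8)
    cs=cv2.findContours(g,0,1)[0]
    if cs:
        cc=max(cs,key=cv2.contourArea)[:,0];w=on_z(cc,.009,K,k1,E)*1000
        e=(w[:,:2]-T[:2,3]*1000)@np.array([[np.cos(h),np.sin(h)],[np.sin(h),-np.cos(h)]])
        y0,y1=e[:,1].min(),e[:,1].max();n=e[(e[:,1]>y0+12)&(e[:,1]<y1-12)];n=n[n[:,0]<n[:,0].min()+8];p=np.polyfit(n[:,1],n[:,0],1)
        print("plate: near edge fwd %.1f, y %.1f..%.1f, skew %.2f, world near x %.1f, far %.1f"%(p[1],y0,y1,np.degrees(np.arctan(p[0])),T[0,3]*1000+p[1],e[:,0].max()))
E
python3 - <<'E'
from h import *
go(458,263,97,2)
look(28)
E
```

```text
pos [459.0839 266.042   78.2442] head 0.45 tilt x,y (deg, down+) 5.07 -2.93 F [ 0.1862  0.3241 -0.9938] w 0.1709142344683196 t 44.9
shift [ -2.7615   3.9836 -18.4042] turn -1.55
blade: tip-down 20.8 (underside) roll(right down+) -3.0; fwd 21..120, z(top) at ends 48.0 7.1; y -24.1..29.6
plate: near edge fwd 96.0, y -51.2..52.1, skew 1.55, world near x 555.1, far 139.9
```

Emit:
step_arm --pt "0 2 0 -1.6" --pt "4 1 5 0" --pt "5 0 5 0" --pt "0 0 5 0" --pt "0 0 0 0" --pt "0 0 0 0"

```text
time: 45.55
tool_pos: [0.4678, 0.2625, 0.061]
tool_rot: [0.025, 0.998, 0.021, -0.044]
contact_force: [-0.7, -0.8, 0.4]
gripper_width: 0.17
```

Run:
```python
from h import *
go(467,262,60,2)
look(17,40,72)
```

```text
pos [467.7685 262.5375  61.0318] head 2.32 tilt x,y (deg, down+) 5.15 -2.74 F [-0.6638 -0.8048  0.3635] w 0.16964008545185938 t 45.55
shift [-0.6939  0.4525  1.1216] turn 0.32
blade: tip-down 20.4 (underside) roll(right down+) -2.8; fwd 21..87, z(top) at ends 30.8 4.2; y -24.4..28.7
plate: near edge fwd 87.4, y -51.1..51.7, skew 0.00, world near x 555.2, far 136.7
```

Emit:
step_arm --claw 18.3 --pt "0 -1 1 0" --pt "0 -1 1 0" --pt "4 0 1.5 0" --pt "4 0 1.7 0" --pt "4 0 1.7 0" --pt "4 0 1.7 0" --pt "4 0 1.7 0" --pt "0 0 0 0"

```text
time: 46.4
tool_pos: [0.4885, 0.2659, 0.0507]
tool_rot: [0.024, 0.998, 0.021, -0.044]
contact_force: [-0.6, 0.5, 0.2]
gripper_width: 0.185
```

Run:
```python
from h import *
go(487,262,50,2)
look(10,40,72)
```

```text
pos [488.4525 265.8888  50.6532] head 2.34 tilt x,y (deg, down+) 5.14 -2.67 F [-0.6443  0.4832  0.2389] w 0.1846949013138362 t 46.4
shift [-1.5449  3.7848  0.9732] turn 0.34
blade: tip-down 14.6 (underside) roll(right down+) -2.2; fwd 27..87, z(top) at ends 24.1 6.6; y -25.0..28.1
plate: near edge fwd 86.8, y -52.4..52.1, skew 1.01, world near x 575.3, far 134.9
```

Emit:
step_arm --pt "2.7 0 2.5 0" --pt "2.7 0 2.5 0" --pt "2.7 0 2.5 0" --pt "2.7 0 2.5 0" --pt "2.7 0 2.5 0" --pt "1.5 0 2.8 0" --pt "1.5 0 2.8 0" --pt "0 0 0 0"

```text
time: 47.25
tool_pos: [0.5034, 0.2652, 0.0278]
tool_rot: [0.025, 0.998, 0.021, -0.046]
contact_force: [-1.4, 1.0, 1.4]
gripper_width: 0.185
```

Run:
```python
from h import *
go(487,262,25,2)
look(5,35,62)
```

```text
pos [503.3589 265.1759  27.8484] head 2.34 tilt x,y (deg, down+) 5.28 -2.71 F [-1.3663  0.9741  1.3989] w 0.18455166745793092 t 47.25
shift [-16.1432   2.2953   4.4655] turn 0.34
blade: tip-down 26.4 (underside) roll(right down+) -2.0; fwd 39..60, z(top) at ends 16.5 5.4; y -28.3..30.2
plate: near edge fwd 71.4, y -54.0..51.0, skew 0.79, world near x 574.8, far 130.9
```

Emit:
step_arm --pt "1.5 0 2.8 0" --pt "0.5 0 1 0" --pt "7 0 -0.6 0" --pt "7 0 -0.6 0" --pt "7 0 -0.6 0" --pt "6 0 -0.5 0" --pt "3 0 -0.2 0" --pt "0 0 0 0"

```text
time: 48.1
tool_pos: [0.5333, 0.2674, 0.0252]
tool_rot: [0.024, 0.998, 0.021, -0.051]
contact_force: [-2.4, -0.2, 3.4]
gripper_width: 0.182
```

```bash
cat >> h.py <<'E'
def plate():
    im,d,K,k1,E,s=grab("wrist");T=T_tool(s);W=cloud(d,K,k1,E)*1000;i=im.astype(int)
    h=np.arctan2(T[1,0],T[0,0]);B=np.array([[np.cos(h),np.sin(h)],[np.sin(h),-np.cos(h)]])
    g=((i[...,1]-i[...,0])>8)&(i[...,1]>120)&(d>0)
    n,lab,st,_=cv2.connectedComponentsWithStats(g.astype(np.uint8));k=lab==1+np.argmax(st[1:,4])
    q=W[k];f=(q[:,:2]-T[:2,3]*1000)@B;A=np.c_[f,np.ones(len(f))];c=np.linalg.lstsq(A,q[:,2],rcond=None)[0]
    e=np.abs(q[:,2]-A@c)<3;f=f[e];near=f[np.abs(f[:,1])<30][:,0]
    print("plate n %d tip-down %.2f right-down %.2f  near fwd %.1f far seen %.1f  y %.1f..%.1f  z at near %.1f"%(len(q),-np.degrees(np.arctan(c[0])),-np.degrees(np.arctan(c[1])),np.percentile(near,.5),f[:,0].max(),np.percentile(f[:,1],.5),np.percentile(f[:,1],99.5),c[0]*np.percentile(near,.5)+c[2]))
    r=cv2.minAreaRect(q[e][:,:2].astype(np.float32));print("rect",np.round(r[0],1),np.round(r[1],1),round(r[2],2))
E
python3 - <<'E'
from h import *
go(0,0,25,2)
plate()
prof(2,90,w=10,st=6)
E
```

```text
pos [533.3183 267.412   25.1763] head 2.29 tilt x,y (deg, down+) 5.94 -2.65 F [-2.4205 -0.1817  3.4452] w 0.1815620675950782 t 48.1
shift [-540.6578  242.9476   67.8467] turn 0.29
plate n 31048 tip-down 1.94 right-down -0.78  near fwd 43.1 far seen 130.0  y -53.1..48.4  z at near 13.4
rect [619.1 273.1] [ 88.  103.7] 2.4
[(np.int64(-57), 96, 70.7), (np.int64(-51), 207, 71.0), (np.int64(-45), 226, 70.8), (np.int64(-39), 211, 70.8), (np.int64(-33), 227, 70.8), (np.int64(-27), 237, 70.8), (np.int64(-21), 261, 70.8), (np.int64(-15), 261, 70.8), (np.int64(-9), 363, 71.0), (np.int64(-3), 421, 71.2), (np.int64(3), 445, 71.3), (np.int64(9), 832, 71.5), (np.int64(15), 402, 69.6), (np.int64(21), 838, 61.8), (np.int64(27), 733, 48.1), (np.int64(33), 605, 35.1), (np.int64(39), 488, 22.0), (np.int64(45), 339, 13.3), (np.int64(51), 313, 13.2), (np.int64(57), 328, 13.0), (np.int64(63), 354, 12.8), (np.int64(69), 341, 12.6), (np.int64(75), 378, 12.5), (np.int64(81), 390, 12.2), (np.int64(87), 430, 12.0), (np.int64(93), 421, 11.8), (np.int64(99), 448, 11.7), (np.int64(105), 468, 11.5), (np.int64(111), 491, 11.1), (np.int64(117), 520, 10.9), (np.int64(123), 540, 10.7), (np.int64(129), 412, 10.6)]
```

Emit:
step_arm --claw 0 --pt "0 0 0 0" --pt "0 0 0 0" --pt "0 0 0 0" --pt "0 0 0 0"

```text
time: 48.6
tool_pos: [0.5335, 0.2677, 0.0257]
tool_rot: [0.024, 0.998, 0.021, -0.052]
contact_force: [-4.9, -0.1, 3.9]
gripper_width: 0.171
```

Emit:
step_arm --pt "-1.2 0.2 -4 0" --pt "-1 0.4 -9 0" --pt "-2 0.8 -16 0" --pt "-3 1 -20 0" --pt "0 0 -2 0"

```text
time: 49.1
tool_pos: [0.5315, 0.2661, 0.0772]
tool_rot: [0.025, 0.998, 0.021, -0.052]
contact_force: [-0.1, 0.9, -2.8]
gripper_width: 0.173
```

Run:
```python
from h import *
go(0,0,25,2)
plate()
z=np.load("/tmp/top.npz");im,K,k1,E=z["im"],z["K"],z["k1"],z["E"];d=z["d"]
P=cloud(d,K,k1,E)*1000
q=P[120:245,180:400];m=(q[...,2]>40)&(q[...,2]<400)&(q[...,0]<690)
print("tall in corridor x<690:",q[m][:,2].max()); 
for a in range(480,720,30):
    j=m&(q[...,0]>=a)&(q[...,0]<a+30); print(a,q[j][:,2].max() if j.any() else 0,end="; ")
s=P[135:195,380:440];k=(s[...,2]>6)&(s[...,2]<70)&(s[...,0]>500)
print("\nstand depth rect",cv2.minAreaRect(s[k][:,:2].astype(np.float32)))
h=(s[...,2]>35)&(s[...,2]<70);print("heads",[np.round(x,0) for x in s[h]][:12])
def rect(zz,x0,y0,nx,ny,st=.0005):
    gx,gy=np.meshgrid(x0+st*np.arange(nx),y0+st*np.arange(ny),indexing="ij")
    uv=proj(np.c_[gx.ravel(),gy.ravel(),np.full(gx.size,zz)],K,k1,E).astype(np.float32).reshape(nx,ny,2)
    return cv2.remap(im,uv[...,0],uv[...,1],cv2.INTER_CUBIC)
def edges(a,x0,y0,st=.5):
    g=a.astype(float).mean(2);out=[]
    n=g.shape[0]
    for nm,p,o in (("x",g[:,int(g.shape[1]*.35):int(g.shape[1]*.65)].mean(1),x0),("y",g[int(n*.35):int(n*.65)].mean(0),y0)):
        dp=np.gradient(cv2.GaussianBlur(p[:,None],(1,9),2)[:,0]);i=np.argsort(-abs(dp))[:14];print(nm,sorted((round(o+st*k,1),round(dp[k],1)) for k in i))
edges(rect(.012,.53,-.37,340,340),530,-370)
print("plate check (known 605.3,267.8 +-52)");edges(rect(.009,.53,.19,300,310),530,190)
w=np.load("/tmp/w2.npz");Pw=cloud(w["d"],w["K"],w["k1"],w["E"])*1000
j=(Pw[...,0]>540)&(Pw[...,0]<690)&(Pw[...,1]<-200)&(Pw[...,1]>-360)&(w["d"]>.25)
b=Pw[j&(Pw[...,2]>7)&(Pw[...,2]<16)];print("w2 base",b.min(0),b.max(0),len(b));hh=Pw[j&(Pw[...,2]>44)&(Pw[...,2]<56)];print("w2 heads",len(hh));
l,c=cv2.kmeans(hh[:,:2].astype(np.float32),2,None,(3,50,.1),5,0)[1:] if len(hh)>4 else (0,0);print(c)
```

```text
pos [531.4607 266.0965  77.1636] head 2.26 tilt x,y (deg, down+) 6.02 -2.78 F [-0.0945  0.9303 -2.7953] w 0.1725598219865304 t 49.1
shift [-533.0738  239.3667  120.4771] turn 0.26
plate n 30660 tip-down 3.02 right-down -2.26  near fwd 42.7 far seen 130.2  y -53.0..48.5  z at near 64.2
rect [617.2 271.7] [ 88.6 103.7] 2.26
tall in corridor x<690: 149.3323351862097
480 81.40765964206653; 510 95.30201346236433; 540 142.56701695206053; 570 142.75920995585477; 600 99.73109596677187; 630 106.70905728605007; 660 149.3323351862097; 690 0; 
stand depth rect ((615.2774047851562, -280.00726318359375), (169.47618103027344, 170.10995483398438), 0.8991242051124573)
heads [array([ 660., -278.,   43.]), array([ 659., -279.,   48.]), array([ 658., -281.,   52.]), array([ 659., -285.,   50.]), array([ 655., -275.,   53.]), array([ 655., -278.,   55.]), array([ 656., -282.,   50.]), array([ 656., -284.,   51.]), array([ 656., -288.,   48.]), array([ 655., -275.,   42.]), array([ 653., -276.,   50.]), array([ 652., -278.,   55.])]
x [(np.float64(560.0), np.float64(-4.1)), (np.float64(560.5), np.float64(
[... 1579 characters left out ...]
0), np.float64(-4.7))]
y [(np.float64(319.0), np.float64(-4.9)), (np.float64(319.5), np.float64(-5.1)), (np.float64(320.0), np.float64(-4.8)), (np.float64(326.5), np.float64(-5.9)), (np.float64(327.0), np.float64(-7.8)), (np.float64(327.5), np.float64(-8.8)), (np.float64(328.0), np.float64(-8.5)), (np.float64(328.5), np.float64(-6.7)), (np.float64(330.0), np.float64(4.3)), (np.float64(330.5), np.float64(7.5)), (np.float64(331.0), np.float64(9.3)), (np.float64(331.5), np.float64(9.4)), (np.float64(332.0), np.float64(8.1)), (np.float64(332.5), np.float64(5.7))]
w2 base [ 563.4147 -341.8269    7.0016] [ 675.3454 -225.8846   15.9028] 807
w2 heads 51
[[ 580.8357 -328.614 ]
 [ 585.4061 -324.4562]]
```

Emit:
step_arm --pt "-1 0.5 -12 0" --pt "-2.5 1.2 -24 0" --pt "-2.5 1.2 -24 0" --pt "-2.5 1.2 -24 0" --pt "-2.5 1.2 -24 0" --pt "-1 0.5 -12 0" --pt "-1 10 0 0" --pt "-1 18 0 0"

```text
time: 49.95
tool_pos: [0.5281, 0.2366, 0.1995]
tool_rot: [0.027, 0.998, 0.022, -0.057]
contact_force: [0.1, -0.1, -4.4]
gripper_width: 0.171
```

Emit:
step_arm --pt "-1.3 25 1 0.3" --pt "-1.3 25 1 0.3" --pt "-1.3 25 1 0.3" --pt "-1.3 25 1 0.3" --pt "-1.3 25 1 0.3" --pt "-1.3 25 1 0.3" --pt "-1.3 25 1 0.3" --pt "-1.3 25 1 0.2"

```text
time: 50.75
tool_pos: [0.5117, 0.0179, 0.1893]
tool_rot: [0.032, 0.997, 0.0, -0.069]
contact_force: [0.4, -0.1, -3.7]
gripper_width: 0.172
```

Emit:
step_arm --pt "-0.5 25 1 0" --pt "-0.5 25 1 0" --pt "-0.5 25 1 0" --pt "-0.5 25 1 0" --pt "-0.5 25 1 0" --pt "-0.5 25 1 0" --pt "-0.5 25 1 0" --pt "-0.5 25 1 0"

```text
time: 51.55
tool_pos: [0.4905, -0.1982, 0.179]
tool_rot: [0.031, 0.996, -0.003, -0.083]
contact_force: [-0.8, 0.4, -4.0]
gripper_width: 0.173
```

Emit:
step_arm --pt "0 25 1 0" --pt "0 25 1 0" --pt "0 22 1 0" --pt "0 14 0 0" --pt "0 6 0 0" --pt "0 0 0 0" --pt "0 0 0 0"

```text
time: 52.25
tool_pos: [0.4775, -0.2982, 0.1709]
tool_rot: [0.026, 0.995, -0.007, -0.092]
contact_force: [-0.1, -0.6, -4.3]
gripper_width: 0.169
```

Run:
```python
from h import *
w=np.load("/tmp/w2.npz");Pw=cloud(w["d"],w["K"],w["k1"],w["E"])*1000
j=(Pw[...,0]>545)&(Pw[...,0]<690)&(Pw[...,1]<-200)&(Pw[...,1]>-360)&(w["d"]>.25)&(Pw[...,2]>8)&(Pw[...,2]<15.5)
g=j.astype(np.uint8);n,lab,st,_=cv2.connectedComponentsWithStats(g);k=lab==1+np.argmax(st[1:,4]);print("stand w2 rect",cv2.minAreaRect(Pw[k][:,:2].astype(np.float32)))
go(524.5,-285.2,100,0)
plate()
```

```text
stand w2 rect ((662.6236572265625, -248.4082489013672), (41.6563606262207, 83.58601379394531), 38.84257888793945)
pos [ 477.483  -298.2298  170.93  ] head -1.13 tilt x,y (deg, down+) 10.52 -3.08 F [-0.0897 -0.6128 -4.2738] w 0.16882897672379402 t 52.25
shift [ 58.914  -17.2833  60.3478] turn -1.13
plate n 30567 tip-down 8.10 right-down -1.23  near fwd 42.1 far seen 128.5  y -54.8..46.6  z at near 154.9
rect [ 561.9 -296.1] [104.1  87.3] 89.4
```

Emit:
step_arm --pt "8 -2 6 0" --pt "15 -4 15 0" --pt "15 -5 18 0" --pt "14 -4 16 0" --pt "8 -2 6 0" --pt "0 0 0 0" --pt "0 0 0 0"

```text
time: 53.0
tool_pos: [0.531, -0.2797, 0.0966]
tool_rot: [0.027, 0.996, -0.004, -0.09]
contact_force: [-0.7, -1.4, -2.5]
gripper_width: 0.171
```

Run:
```python
from h import *
go(524.5,-285.2,100,0)
plate()
w=np.load("/tmp/w2.npz");
im,d,K,k1,E,s=grab("wrist");P=cloud(d,K,k1,E)*1000
j=(d>0)&(P[...,2]>44)&(P[...,2]<56)&(P[...,0]>540)&(P[...,1]<-220)&(P[...,1]>-350)
n,lab,st,ct=cv2.connectedComponentsWithStats(j.astype(np.uint8))
for i in range(1,n):
    if st[i,4]>20: q=P[lab==i];print("head?",st[i,4],np.round(q.min(0),1),np.round(q.max(0),1))
b=(d>0)&(P[...,2]>8.5)&(P[...,2]<16)&(P[...,0]>545)&(P[...,0]<690)&(P[...,1]<-215)&(P[...,1]>-355);q=P[b];print("base",len(q),np.percentile(q,[1,99],axis=0) if len(q) else 0)
```

```text
pos [ 530.996  -279.6606   96.6282] head -0.70 tilt x,y (deg, down+) 10.36 -3.10 F [-0.7013 -1.3505 -2.5341] w 0.1712644242172479 t 53.0
shift [-6.9295  5.7283 -1.849 ] turn -0.70
plate n 30532 tip-down 7.37 right-down -2.66  near fwd 42.1 far seen 128.4  y -55.1..46.3  z at near 80.4
rect [ 615.7 -276.4] [103.7  87. ] 89.67
base 0 0
```

Emit:
step_arm --pt "-1.5 2 3 -0.3" --pt "-1.5 2 3 -0.3" --pt "-1 2 3 0" --pt "0 0 0 0" --pt "0 0 0 0"

```text
time: 53.6
tool_pos: [0.5253, -0.2889, 0.092]
tool_rot: [0.028, 0.996, 0.001, -0.088]
contact_force: [0.7, -0.7, -2.9]
gripper_width: 0.171
```

Run:
```python
from h import *
go(525.4,-286.3,84,0)
plate()
im,d,K,k1,E,s=grab("top");P=cloud(d,K,k1,E)*1000
j=(d>0)&(P[...,2]>60)&(P[...,2]<90)&(P[...,0]>550)&(P[...,0]<690)&(P[...,1]<-215)&(P[...,1]>-350);q=P[j];print("top plate",len(q),cv2.minAreaRect(q[:,:2].astype(np.float32)) if len(q)>5 else 0)
```

```text
pos [ 525.2534 -288.9377   91.9811] head -0.22 tilt x,y (deg, down+) 10.11 -3.18 F [ 0.7453 -0.7253 -2.8963] w 0.17114245319927568 t 53.6
shift [ 1.5352 -3.076   7.6719] turn -0.22
plate n 30487 tip-down 7.14 right-down -2.73  near fwd 42.2 far seen 128.5  y -55.0..46.3  z at near 75.9
rect [ 610.  -285.1] [ 87.2 103.4] 0.02
top plate 291 ((619.0615234375, -259.7307434082031), (92.37455749511719, 58.70655059814453), 3.1249730587005615)
```

Emit:
step_arm --pt "0.5 -1 4 0" --pt "0.7 -1 4 0" --pt "0.7 0 4 0" --pt "0.7 0 4 0" --pt "0.7 0 4 0" --pt "0.7 0 4 0" --pt "0.7 0 4 0" --pt "0.7 0 4 0"

```text
time: 54.5
tool_pos: [0.5261, -0.2891, 0.0583]
tool_rot: [0.029, 0.996, 0.001, -0.087]
contact_force: [-0.7, -0.2, -1.3]
gripper_width: 0.174
```

Emit:
step_arm --pt "0.5 0 3 0" --pt "0.5 0 3 0" --pt "0 0 0 0"

```text
time: 54.8
tool_pos: [0.5263, -0.2894, 0.0511]
tool_rot: [0.029, 0.996, 0.001, -0.087]
contact_force: [0.1, -0.3, -1.3]
gripper_width: 0.172
```

Run:
```python
from h import *
go(415,-286,62,0)
plate()
prof(5,130,w=10,st=8)
```

```text
pos [ 526.2512 -289.4188   51.1307] head -0.19 tilt x,y (deg, down+) 9.97 -3.26 F [ 0.0668 -0.3324 -1.2721] w 0.17208464718689967 t 54.8
shift [-111.4636   -3.5329    8.3684] turn -0.19
plate n 38934 tip-down 0.05 right-down -0.02  near fwd 41.4 far seen 126.2  y -56.6..44.6  z at near 55.9
rect [ 609.1 -283.8] [ 85.7 103.6] 0.46
[(np.int64(-56), 147, 100.8), (np.int64(-48), 296, 100.3), (np.int64(-40), 289, 99.7), (np.int64(-32), 322, 98.9), (np.int64(-24), 319, 98.4), (np.int64(-16), 348, 97.7), (np.int64(-8), 626, 97.9), (np.int64(0), 704, 97.3), (np.int64(8), 1128, 97.3), (np.int64(16), 635, 94.0), (np.int64(24), 1202, 80.0), (np.int64(32), 830, 60.4), (np.int64(40), 373, 55.4), (np.int64(48), 492, 55.9), (np.int64(56), 550, 55.9), (np.int64(64), 573, 55.8), (np.int64(72), 633, 55.9), (np.int64(80), 686, 55.9), (np.int64(88), 749, 55.9), (np.int64(96), 812, 55.9), (np.int64(104), 895, 55.8), (np.int64(112), 982, 55.7), (np.int64(120), 946, 55.8)]
```

Emit:
step_arm --pt "-10 0 1.7 0" --pt "-20 0 3.3 0" --pt "-20 0 3.3 0" --pt "-20 0 3.3 0" --pt "-20 0 3.3 0" --pt "-20 0 3.3 0" --pt "0 0 0 0" --pt "0 0 0 0"

```text
time: 55.7
tool_pos: [0.4088, -0.2906, 0.0545]
tool_rot: [0.03, 0.996, 0.001, -0.085]
contact_force: [0.1, -0.4, -1.0]
gripper_width: 0.167
```

Emit:
step_arm --claw 18.3 --pt "0.9 0 5 0" --pt "0.9 0 5 0" --pt "0.9 0 5 0" --pt "0.9 0 5 0" --pt "0.9 0 5 0" --pt "0.9 0 4 0" --pt "0.5 0 4 0" --pt "0 0 3 0"

```text
time: 56.5
tool_pos: [0.4113, -0.2957, 0.0196]
tool_rot: [0.033, 0.996, 0.002, -0.086]
contact_force: [-5.4, 1.6, 15.4]
gripper_width: 0.183
```

Emit:
step_arm --claw 70 --pt "0 0 0 0" --pt "0 0 0 0" --pt "0 0 0 0" --pt "0 0 0 0" --pt "0 0 0 0" --pt "0 0 -10 0" --pt "0 0 -20 0" --pt "0 0 -20 0"

```text
time: 57.3
tool_pos: [0.4185, -0.2909, 0.0676]
tool_rot: [0.03, 0.996, 0.002, -0.088]
contact_force: [0.4, 0.2, 0.2]
gripper_width: 0.699
```

Emit:
step_arm --pt "0 0 -30 0" --pt "0 0 -30 0" --pt "0 0 0 0" --pt "0 0 0 0" --pt "0 0 0 0"

```text
time: 57.8
tool_pos: [0.4315, -0.2877, 0.1338]
tool_rot: [0.033, 0.996, 0.002, -0.085]
contact_force: [0.4, 0.1, -0.3]
gripper_width: 0.705
```

Run:
```python
from h import *
try:
    go(415,-286,62,0)
    prof(1,90,w=8,st=10); plate(); lif()
except Exception as e: print(e)
print(job_done())
```

```text
pos [ 431.5045 -287.7398  133.8299] head -0.09 tilt x,y (deg, down+) 9.76 -3.70 F [ 0.3826  0.1264 -0.2736] w 0.7045395965611464 t 57.8
shift [-4.0931 -6.5324 73.3181] turn -0.09
[(np.int64(-55), 125, 67.0), (np.int64(-45), 134, 67.1), (np.int64(-35), 133, 67.2), (np.int64(-25), 141, 67.1), (np.int64(-15), 143, 67.1), (np.int64(-5), 157, 67.2), (np.int64(5), 170, 67.0), (np.int64(15), 188, 66.2), (np.int64(25), 302, 54.5), (np.int64(35), 264, 34.4), (np.int64(45), 213, 15.2), (np.int64(55), 168, 3.1), (np.int64(65), 174, 2.9), (np.int64(75), 184, 2.7), (np.int64(85), 205, 2.4), (np.int64(95), 190, 2.3), (np.int64(105), 205, 2.0), (np.int64(115), 156, 1.8), (np.int64(125), 43, 1.4), (np.int64(135), 50, 1.3), (np.int64(145), 44, 1.4)]
plate n 92 tip-down -13.65 right-down 65.35  near fwd -263.2 far seen -144.8  y 30.2..46.8  z at near 77.0
rect [ 220.2 -325.3] [  5.6 132.8] 83.15
handle rect ((392.89837646484375, -294.7194519042969), (86.55167388916016, 15.005976676940918), 0.8831849098205566) axis -179.2 n 1337 ends [ 436.0742 -287.8937] [ 349.5706 -291.679 ] mean [ 397.6347 -294.2969]
the job is handed in; nothing more can be done
None
```

The plate is on the levelling stand, the lifter is standing flat on its blade on the open bench, and I handed the job in at about 57.8 s. The gripper was open and clear of everything.

**How it went:** I tilted the blade about 20° in the grip and dipped it in front of the glass. I slid it under until the glass met the heel against the far wall, lifted, set the plate down, withdrew and parked the lifter.

**Last checks:**
- **Plate, before withdrawing the blade:** level to within 0.1°, top at z = 55.9 mm (50 mm heads plus 6 mm glass), and about 0.5° off square. Its centre was at about (620, −284) mm, against my estimate of (619, −283) mm for the stand.
- **Lifter, at hand-in:** handle top at 67 mm along its whole length and blade flat on the bench, in front of the stand.

**What went wrong or is unconfirmed:**
- **Lifter dropped:** it slipped or fell out of the grip several times while I was getting the tilt, because the real fingertips sit about 25–30 mm short of the reported TCP. The first fall left it against the tray's near wall; the others were onto the bench. The plate showed no movement after the tray fall.
- **Plate tilt in transit:** it tipped as far as about 8° on the way over, because the tool's own tilt drifted.
- **Contact forces:** the highest I read was about 15 N, when I pressed the lifter flat at the end. The push against the glass at the heel was about 5 N, a little firmer than I intended.
- **Not re-checked:** the last look, after withdrawing the blade, did not find the plate (it picked up something else), so its final position rests on the earlier reading. I did not re-image the cup, tube and beaker at the end, though my paths were planned clear of them.

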